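Pack two play kits from the toy shelf

ROBOT

A 7-joint arm with a two-finger parallel gripper is mounted at the origin on the work surface. World frame = base frame: x ahead of the robot, y to its left, z up, the work surface at z = 0. Lengths are in m, angles in degrees, forces in N, time in s.
With the tool pointing down it reaches from about 0.425 to 0.875 m from the base axis. Payload 4.7 kg.
Tool frame: the origin (TCP) lies at the very end of the fingers, on their centre line; the grasp point (between the pads) lies 19 mm behind it; z points along the fingers, y is the direction in which the jaws open and shut (so a half turn about z gives the same grasp; the last joint's range is limited). The gripper opens to 87 mm and grips with 3 to 60 N. Pads are 19 mm wide; open, the fingers measure 117 mm over their backs; the gripper's body (75 mm by 190 mm) begins 51 mm behind the grasp point.
Start: joints at [65.495, 18.392, -4.016, 83.108, 1.295, 78.541, -3.26], TCP at [0.278, -0.588, 0.194] pointing down, gripper open.
Joint ranges: [-163.93, 163.93], [-17.29, 119.83], [-79.2, 71.16], [3.27, 140.29], [-89.18, 269.18], [5.43, 117.66], [-154.24, 154.24]. Speed limits (degrees/s): [147.25, 147.25, 180, 180, 180, 180, 180].

INTERFACE

Orientations are given as [roll, pitch, yaw] about the fixed x, y, z axes, in that order (R = Rz(yaw) Ry(pitch) Rx(roll)).
In Python, from cell import env gives the robot as it stands.
- The arm moves only by the tool servo_tool, never from a script. Its argument "increments" is a list that holds one entry, the list of rows, each a list of 7 numbers: the shift along the tool's x, y, z in m, then the turn, a rotation vector about the tool's x, y, z in degrees, then the opening, from -1 (shut) to 1 (fully open). In form: [[[dx, dy, dz, rx, ry, rz, fingers], ...]]. A call has 1 to 20 rows; each row is the pose to reach, as a shift and turn from the pose commanded when the call began, along the tool's axes at that moment; what a row does not reach only later rows make up. A row lasts 1/10 s, in which the tool goes at most 50 mm and 8.59 degrees, less where a joint would pass 70% of its speed; a pose out of reach is approached as far as the arm can. A call with a gripper value outside its range is refused whole. The fingers move at their own pace and stop on an object; "squeeze" is the grip in N (left out, the last holds). Time passes only in rows, so rows that repeat a pose let the fingers close. It gives the time, the measured TCP pose, the force and the opening at its end, in the units of the state.
- env.get_obs(): the state, without advancing time (a new reading comes with each control period).
- env.read_camera(name): name is "scene" or "side" or "wrist"; returns a dict with "frame" (384x512x3 uint8, blue, green, red), "intrinsics" (3x3 intrinsics, pixels), "rvec" (rotation vector, rad) and "tvec" (3), from world to camera coordinates, as OpenCV has them. Camera axes: x right, y down, z forward; pixel columns grow to the right and rows downward; lengths in m; the calibration is good to about 2 mm. A picture is of the moment at which its call begins. There is no depth.
- env.sign_off(): hands the job in, once; it reports no verdict.
The state is a dict: "time_s": time; "qpos": joint angles; "joint_velocities": joint speeds; "effort": joint torques, N m; "tool_pos": TCP position; "tool_rot": TCP orientation; "force": force on the tool from outside, world axes, zero at the start; "wrist_torque": the same for the moment, N m; "grip_width": finger opening in m.
Only numpy, scipy, OpenCV 4.12 (cv2) and the standard library are available. Lean on these libraries where they do the work, as an engineer would, in place of code of your own. Each camera call takes 0.05 s, during which the arm holds its last target.

TASK

Make up two play kits from the toys on the shelf. In the tray with two bays, lay the aluminium toy pan in the wider bay, lengthwise along the bay and with its handle inside the tray too, and put the long glass prism in the narrower bay. In the tray with three bays, stand the bamboo ball-in-cup toy in the middle bay and put the short glass prism and the toy drum in the two end bays, one in each, either way round; keep every toy the same way up as it is now, flat on the tray floor, and leave the red coin bank, the flat bamboo ring and the flat wooden disc where they are.

Things in the scene. Friction and masses are not known exactly. Their poses are not given: they have to be found in the camera images.
- tray_two: Brown wooden tray with two bays, fixed to the shelf, 178 (x) by 140 (y) by 12 mm high; origin at the centre of its underside. Floor 4 mm thick, so the floor is at z = 4 mm; outer walls and divider are 4 mm thick and reach z = 12 mm. The divider runs along y. Wider bay: x from -85 to +11 mm (centre x = -37, 96 mm wide), y from -66 to +66. Narrower bay: x from +15 to +85 mm (centre x = +50, 70 mm wide), y from -66 to +66. It may stand on the robot's left or right.
- tray_three: Brown wooden tray with three equal bays in a row along its x, fixed to the shelf, 250 (x) by 100 (y) by 12 mm high; origin at the centre of its underside. Floor 4 mm thick, walls and dividers 4 mm thick reaching z = 12 mm. Bay centres at x = -82, 0 and +82 mm, y = 0; each bay 78 (x) by 92 (y) mm inside. It stands on the other side from the two-bay tray.
- pan: Toy frying pan of aluminium, 105 mm long, loose, standing flat, about 70 g. Origin at mid-length on the underside, z up. The open round bowl is centred at x = +22.5 mm, 52 mm across at its foot, 60 mm across at the rim, 26 mm high, wall 3 mm; the flat handle, 10 mm wide and 6 mm thick, runs from the bowl to x = -52 mm at 16 to 22 mm above the underside. Can be gripped across the bowl (along y) or by the rim wall.
- prism_long: Long clear glass prism lying on one side face, loose, about 90 g. Origin at the centre of its underside; it is 62 mm long along its x, its cross-section an upright triangle 36 mm wide at the bottom (y) and 31 mm high with the ridge on top. Its side faces slope, its end faces (x = -31 and +31 mm) are upright: grip it by the ends.
- prism_short: Short clear glass prism lying on one side face, loose, about 55 g. Origin at the centre of its underside; 38 mm long along its x, otherwise the same triangle, 36 mm wide (y) and 31 mm high. Grip it by its upright end faces (x = -19 and +19 mm).
- drum: Toy drum, a dark wooden cylinder with two pale hoops and a pale head, 43 mm across, 36 mm high, loose, standing, about 40 g. Origin at the centre of its underside.
- cup_toy: Bamboo ball-in-cup toy standing upright, loose, about 60 g, 72 mm high: foot 44 mm across, stem 20 mm, cup 42 mm across from 30 to 52 mm above the underside, a wooden ball 34 mm across fixed in the cup on top. Origin at the centre of its underside.
- bank: Bystander among the toys: red ceramic coin bank, round, 60 mm across, 64 mm high, loose. Origin at the centre of its underside. Must stay where it is.
- ring: Bystander among the toys: flat bamboo ring, 38 mm across, 10 mm high, loose. Origin at the centre of its underside. Must stay where it is.
- disc: Bystander among the toys: flat plain wooden disc, 36 mm across, 8 mm high, loose. Origin at the centre of its underside. Must stay where it is.
There are look-alikes about, which are no part of the job. Leave any yellow look-alike of the cup_toy alone.

How it is judged (in metres and radians):
At the end, for the whole second after the job is handed in: At rest in the named bays, upright within 0.1 rad, underside under 8 mm: pan within 26 mm (x) and 16 mm (y) of its bay centre, along tray y within 0.35 rad; the other four centres inside their bays, short prism and drum in different end bays. Bank, ring, disc moved under 25 mm, untipped (x of pan in the frame of tray_two between -0.063 and -0.011 m and y of pan in the frame of tray_two between -0.016 and 0.016 m and z of pan in the frame of tray_two between 0 and 0.008 m and angle between each of pan, prism_long, cup_toy's own z axis and vertical below 0.1 rad and linear speed of each of pan, prism_long, cup_toy below 0.02 m/s and angle between the x axis of pan and the y axis of tray_two, either way round below 0.35 rad and x of prism_long in the frame of tray_two between 0.015 and 0.085 m and y of prism_long in the frame of tray_two between -0.066 and 0.066 m and z of prism_long in the frame of tray_two between 0 and 0.008 m and x of cup_toy in the frame of tray_three between -0.039 and 0.039 m and y of cup_toy in the frame of tray_three between -0.046 and 0.046 m and z of cup_toy in the frame of tray_three between 0 and 0.008 m and (((x of prism_short in the frame of tray_three between 0.043 and 0.121 m and y of prism_short in the frame of tray_three between -0.046 and 0.046 m and z of prism_short in the frame of tray_three between 0 and 0.008 m and angle between prism_short's own z axis and vertical below 0.1 rad and linear speed of prism_short below 0.02 m/s) and (x of drum in the frame of tray_three between -0.121 and -0.043 m and y of drum in the frame of tray_three between -0.046 and 0.046 m and z of drum in the frame of tray_three between 0 and 0.008 m and angle between drum's own z axis and vertical below 0.1 rad and linear speed of drum below 0.02 m/s)) or ((x of prism_short in the frame of tray_three between -0.121 and -0.043 m and y of prism_short in the frame of tray_three between -0.046 and 0.046 m and z of prism_short in the frame of tray_three between 0 and 0.008 m and angle between prism_short's own z axis and vertical below 0.1 rad and linear speed of prism_short below 0.02 m/s) and (x of drum in the frame of tray_three between 0.043 and 0.121 m and y of drum in the frame of tray_three between -0.046 and 0.046 m and z of drum in the frame of tray_three between 0 and 0.008 m and angle between drum's own z axis and vertical below 0.1 rad and linear speed of drum below 0.02 m/s))) and distance of each of bank, ring, disc from where it was at the start of the episode below 0.025 m and angle between each of bank, ring, disc's own z axis and vertical below 0.2 rad); the robot touches nothing.
It fails at once if the red coin bank is displaced by more than 25 mm or tipped over (distance of bank from where it was at the start of the episode above 0.025 m or angle between bank's own z axis and vertical above 0.4 rad).
It fails at once if the bamboo ring is displaced by more than 25 mm or tipped over (distance of ring from where it was at the start of the episode above 0.025 m or angle between ring's own z axis and vertical above 0.4 rad).
It fails at once if the wooden disc is displaced by more than 25 mm or tipped over (distance of disc from where it was at the start of the episode above 0.025 m or angle between disc's own z axis and vertical above 0.4 rad).
It also fails if it takes over 120 s, if anything falls off the work surface, if the arm or the gripper's body presses on something with over 40 N, if the wrist force passes 120 N, or if a joint passes its speed limit or range.

## Working session

There is one attempt and no reset: what is moved stays moved. The work goes in short steps, Python scripts to look and compute and a tool call to move; the robot and the scene stay as the last step left them, time stands still between calls to the robot, and variables do not carry over. Pictures are saved under pics/ and viewed, and the job is handed in when it is done.

Besides the shell and the picture viewer there is one more tool, called after ">>>" as name(argument=value, ...) on one line, values as JSON. servo_tool: Moves the arm, as the interface text tells. Its arguments: {"type":"object","properties":{"increments":{"type":"array","items":{"type":"array","items":{"type":"array","items":{"type":"number"}}}},"squeeze":{"type":"number"}},"required":["increments"]}

```bash
mkdir -p pics; ls; cat > h.py <<'E'
import numpy as np, cv2
from cell import env
def cam(n):
    c=env.read_camera(n); K=np.array(c["intrinsics"],float); R=cv2.Rodrigues(np.array(c["rvec"],float))[0]; t=np.array(c["tvec"],float).ravel()
    return c["frame"],K,R,t
def ray(K,R,t,u,v,z):
    d=R.T@np.linalg.inv(K)@np.array([u,v,1.]); o=-R.T@t
    return o+d*(z-o[2])/d[2]
def proj(K,R,t,p):
    q=K@(R@np.asarray(p,float)+t); return q[:2]/q[2]
E
python3 - <<'E'
from h import *
for n in ["scene","side","wrist"]:
    f,K,R,t=cam(n); cv2.imwrite(f"pics/{n}0.png",f); np.savez(f"{n}0.npz",f=f,K=K,R=R,t=t)
    print(n,K.round(1).tolist(),(-R.T@t).round(3),R.round(2).tolist())
print(env.get_obs())
E
```

```text
pics
scene [[384.3, 0.0, 256.9], [0.0, 384.3, 192.9], [0.0, 0.0, 1.0]] [0.789 0.459 0.74 ] [[-0.85, 0.53, -0.02], [0.43, 0.67, -0.6], [-0.31, -0.51, -0.8]]
side [[360.4, 0.0, 266.2], [0.0, 360.4, 196.9], [0.0, 0.0, 1.0]] [0.086 0.754 0.59 ] [[-0.88, -0.48, -0.01], [-0.25, 0.48, -0.84], [0.41, -0.73, -0.54]]
wrist [[316.5, 0.0, 251.9], [0.0, 316.5, 192.0], [0.0, 0.0, 1.0]] [ 0.353 -0.553  0.383] [[0.43, -0.9, -0.0], [-0.86, -0.41, 0.3], [-0.27, -0.13, -0.95]]
{'time_s': 0.15, 'qpos': array([65.49394636, 18.42827318, -4.01667971, 83.1570252 ,  1.29422301,
       78.5426324 , -3.26252449]), 'joint_velocities': array([ 0.00834597, -0.12765172, -0.06882328, -0.17978382,  0.00371431,
        0.07064196, -0.04523116]), 'effort': array([ 3.18257671e-04, -4.91795826e+01, -4.04372988e-01, -3.12874496e+01,
       -6.39394135e-02,  4.05147951e-02,  8.47846695e-05]), 'tool_pos': array([ 0.27770129, -0.58718767,  0.1931406 ]), 'tool_rot': array([-1.79917248e+02,  3.96573441e-03,  2.53138198e+01]), 'force': array([-0.41249401,  0.46817449, -0.31337182]), 'wrist_torque': array([-0.01488775, -0.03660164,  0.02470818]), 'grip_width': 0.08669004154650709}
```

View pics/scene0.png

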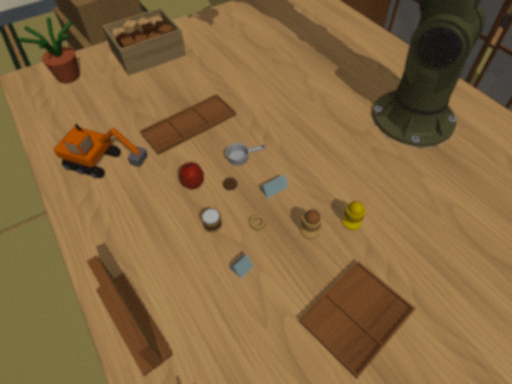

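View pics/side0.png

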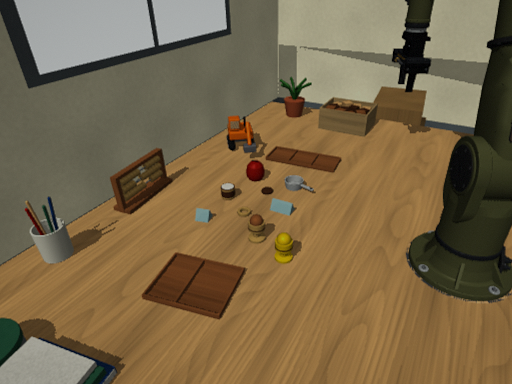

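View pics/wrist0.png

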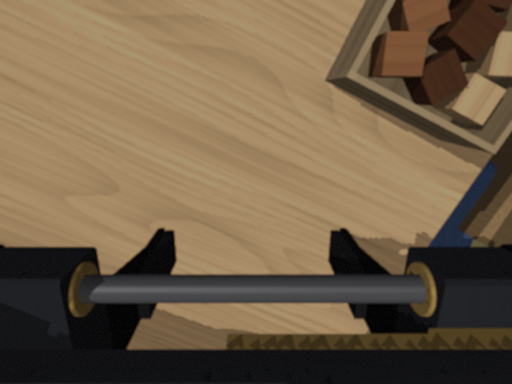

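```bash
python3 - <<'E'
from h import *
d=np.load('scene0.npz'); f=d['f']
def crop(x0,y0,x1,y1,s,n): cv2.imwrite(n,cv2.resize(f[y0:y1,x0:x1],None,fx=s,fy=s,interpolation=cv2.INTER_CUBIC))
crop(170,130,370,280,4,'pics/c1.png')
K,R,t=d['K'],d['R'],d['t']
for n,u,v,z in [("t3",234,97,.012),("t2a",357,263,.012),("bank",191,176,.03),("pan",237,155,.0),("drum",211,213,.036),("cup",312,216,.055),("lp",274,186,.01),("sp",242,265,.01),("ring",257,222,.01),("disc",230,184,.008),("yel",355,209,.05)]:
    print(n,ray(K,R,t,u,v,z).round(3))
hsv=cv2.cvtColor(f,cv2.COLOR_BGR2HSV)
for u,v in [(350,310),(190,120),(240,265),(275,187),(300,300),(120,300)]: print(u,v,hsv[v,u],f[v,u])
E
```

```text
t3 [ 0.382 -0.337  0.012]
t2a [0.432 0.259 0.012]
bank [ 0.623 -0.123  0.03 ]
pan [ 0.484 -0.146 -0.   ]
drum [0.634 0.001 0.036]
cup [0.461 0.136 0.055]
lp [ 0.465 -0.003  0.01 ]
sp [0.635 0.134 0.01 ]
ring [0.553 0.061 0.01 ]
disc [ 0.55  -0.067  0.008]
yel [0.37  0.169 0.05 ]
350 310 [ 13 174 114] [ 36  71 114]
190 120 [ 14 167 113] [ 39  73 113]
240 265 [ 86  34 127] [125 127 110]
275 187 [ 92  37 131] [131 130 112]
300 300 [ 16 128 157] [ 78 121 157]
120 300 [ 13 167 110] [ 38  70 110]
```

View pics/c1.png

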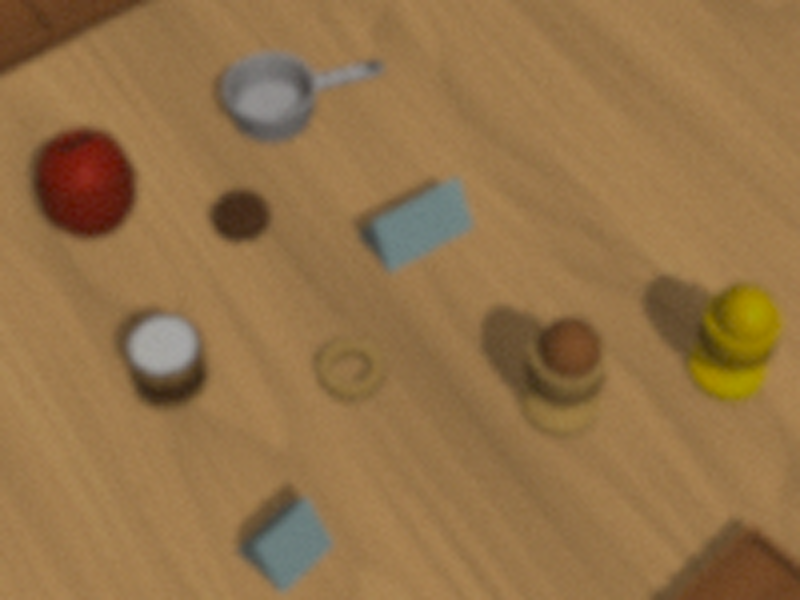

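The picture shows two candidates for the cup toy: the bamboo one with a brown ball at (312,222) and the yellow look-alike at (354,215). I choose the bamboo one. The long prism is at (275,186) and the short one at (242,265). The drum is at (211,218) and the pan at (237,154). The bank (191,176), disc (230,184) and ring (257,222) stay where they are. The crop confirms these choices.

```bash
cat > seg.py <<'E'
from h import *
def load(n): 
    d=np.load(n); return d['f'],d['K'],d['R'],d['t']
E
python3 - <<'E'
from seg import *
for n in ['scene0.npz','side0.npz']:
    f,K,R,t=load(n); hsv=cv2.cvtColor(f,cv2.COLOR_BGR2HSV)
    m=((hsv[...,1]>145)&(hsv[...,2]<140)&(hsv[...,0]<20)&(hsv[...,0]>6)).astype(np.uint8)
    m=cv2.morphologyEx(m,cv2.MORPH_CLOSE,np.ones((3,3)))
    cs,_=cv2.findContours(m,cv2.RETR_EXTERNAL,cv2.CHAIN_APPROX_NONE)
    for c in cs:
        if cv2.contourArea(c)<400: continue
        P=np.array([ray(K,R,t,u,v,.012)[:2] for u,v in c[:,0]],np.float32)
        (cx,cy),(w,h),a=cv2.minAreaRect(P*1000)
        print(n,c[:,0].mean(0).round(),round(cx),round(cy),round(w),round(h),round(a,1))
    # prisms
    mb=((hsv[...,0]>75)&(hsv[...,0]<110)&(hsv[...,1]>25)&(f[...,0]>100)).astype(np.uint8)
    cs,_=cv2.findContours(mb,cv2.RETR_EXTERNAL,cv2.CHAIN_APPROX_NONE)
    for c in cs:
        if cv2.contourArea(c)<60: continue
        if c[:,0,1].min()<100: continue
        print('pr',n,cv2.contourArea(c),cv2.boxPoints(cv2.minAreaRect(c)).round(1).tolist(),c[:,0].mean(0).round(1))
f,K,R,t=load('scene0.npz')
L=[ray(K,R,t,u,v,z) for u,v,z in [(267,197.5,0),(288,183,0),(285,175,.031),(263,188,.031)]]
print(np.round(L,3))
E
```

```text
scene0.npz [355. 317.] 503 338 183 145 11.4
scene0.npz [127. 313.] 875 86 61 275 5.9
scene0.npz [191. 175.] 618 -141 88 59 64.8
scene0.npz [ 94. 150.] 787 -355 122 203 80.3
scene0.npz [187. 123.] 538 -314 253 113 5.4
scene0.npz [66. 57.] 751 -818 292 130 67.8
scene0.npz [145.  32.] 469 -809 201 98 0.0
scene0.npz [493.  40.] -498 -119 569 102 30.7
scene0.npz [369.   8.] -256 -475 179 178 56.1
scene0.npz [97. 13.] 619 -997 288 300 56.1
pr scene0.npz 170.0 [[232.5, 267.5], [244.5, 255.5], [252.5, 263.5], [240.5, 275.5]] [242.4 265.2]
pr scene0.npz 215.5 [[262.0, 186.0], [282.79998779296875, 175.60000610351562], [287.79998779296875, 185.60000610351562], [267.0, 196.0]] [274.7 185.8]
side0.npz [414. 363.] 46 314 121 56 79.3
side0.npz [107. 339.] 604 546 265 163 18.9
side0.npz [493. 344.] -74 194 218 55 89.1
side0.npz [429. 318.] 38 202 41 167 0.4
side0.npz [196. 285.] 495 341 189 164 11.1
side0.npz [ 89. 237.] 835 350 121 74 86.3
side0.npz [253. 222.] 485 100 104 158 29.5
side0.npz [147. 180.] 933 47 212 381 4.9
side0.npz [271. 152.] 678 -402 373 582 40.0
side0.npz [402. 110.] 339 -1018 246 632 10.6
pr side0.npz 127.0 [[196.0, 209.0], [208.0, 209.0], [208.0, 221.0], [196.0, 221.0]] [202. 215.]
pr side0.npz 205.5 [[269.6000061035156, 209.60000610351562], [272.3999938964844, 198.39999389648438], [291.8999938964844, 203.1999969482422], [289.1000061035156, 214.5]] [280.8 206.5]
[[ 0.493  0.01   0.   ]
 [ 0.426  0.001  0.   ]
 [ 0.434 -0.003  0.031]
 [ 0.499  0.001  0.031]]
```

>>> servo_tool(increments=[[[0.03,-0.015,-0.03,0,0,0,1],[0.07,-0.035,-0.06,0,0,-6,1],[0.11,-0.06,-0.09,0,0,-13,1],[0.15,-0.08,-0.12,0,0,-20,1],[0.19,-0.1,-0.14,0,0,-27,1],[0.23,-0.12,-0.157,0,0,-34,1],[0.27,-0.144,-0.157,0,0,-41,1],[0.31,-0.165,-0.157,0,0,-48,1],[0.35,-0.187,-0.157,0,0,-55,1],[0.38,-0.203,-0.157,0,0,-60,1],[0.403,-0.215,-0.157,0,0,-65,1],[0.403,-0.215,-0.157,0,0,-65,1],[0.403,-0.215,-0.157,0,0,-65,1],[0.403,-0.215,-0.157,0,0,-65,1]]], squeeze=25)

```text
time_s: 1.55
tool_pos: [0.5495, -0.2227, 0.3507]
tool_rot: [-180.0, 0.0, 90.1]
force: [-0.1, -0.5, 0.1]
grip_width: 0.0869
```

```bash
cat > snap.py <<'E'
import sys
from h import *
n=sys.argv[1]; c=sys.argv[2] if len(sys.argv)>2 else 'wrist'
f,K,R,t=cam(c); np.savez(n+'.npz',f=f,K=K,R=R,t=t); cv2.imwrite(f'pics/{n}.png',cv2.resize(f,None,fx=1.5,fy=1.5))
o=env.get_obs(); print(o['time_s'],o['tool_pos'].round(4),o['tool_rot'].round(2),o['qpos'].round(1))
E
python3 snap.py wA
```

```text
1.6 [ 0.5494 -0.2228  0.3508] [-1.7996e+02  4.0000e-02  9.0120e+01] [ 40.9  11.5 -26.   75.    5.1  94.6  15.9]
```

View pics/wA.png

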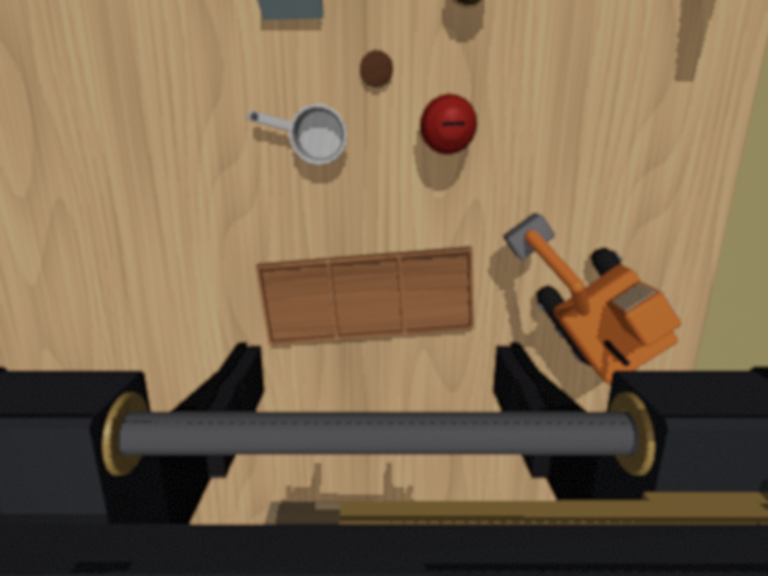

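View A shows the three-bay tray at about (365,297), with the pan bowl at (318,133), its handle tip at (254,117), the bank at (448,124) and the disc at (376,69). All of these are at 1.5x scale. Next is view B.

>>> servo_tool(increments=[[[0.03,0,0,0,0,0,1],[0.07,0,0,0,0,0,1],[0.11,0,0,0,0,0,1],[0.15,0,0,0,0,0,1],[0.19,0,0,0,0,0,1],[0.23,0,0,0,0,0,1],[0.25,0,0,0,0,0,1],[0.26,0,0,0,0,0,1],[0.26,0,0,0,0,0,1],[0.26,0,0,0,0,0,1]]])

```text
time_s: 2.6
tool_pos: [0.5491, 0.0367, 0.3508]
tool_rot: [-180.0, 0.1, 90.1]
force: [-0.0, -0.0, 0.1]
grip_width: 0.0871
```

```bash
python3 snap.py wB
```

```text
2.65 [0.5491 0.0364 0.3507] [-1.7998e+02  6.0000e-02  9.0100e+01] [ 26.2   6.8 -36.3  80.6   4.1  93.9  -9.6]
```

View pics/wB.png

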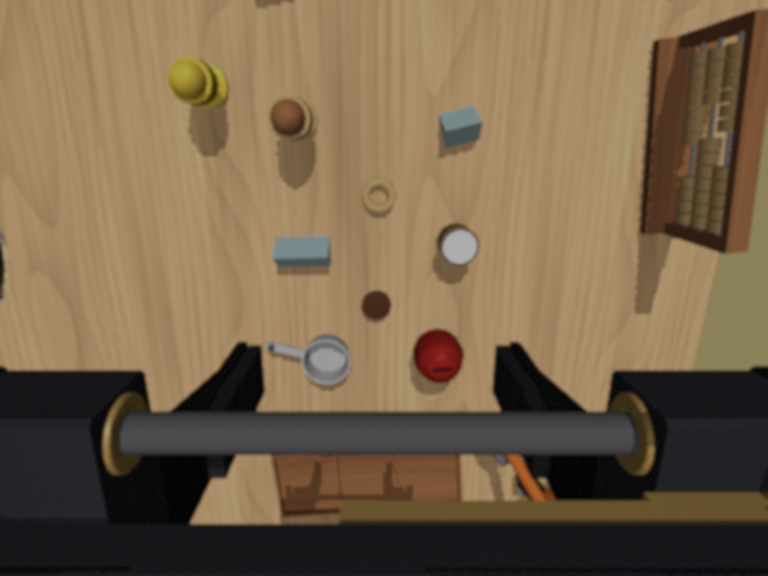

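>>> servo_tool(increments=[[[0.03,0,0,0,0,0,1],[0.07,0,0,0,0,0,1],[0.11,0,0,0,0,0,1],[0.15,0,0,0,0,0,1],[0.19,0,0,0,0,0,1],[0.21,0,0,0,0,0,1],[0.22,0,0,0,0,0,1],[0.22,0,0,0,0,0,1],[0.22,0,0,0,0,0,1]]])

```text
time_s: 3.55
tool_pos: [0.5486, 0.2568, 0.3507]
tool_rot: [-180.0, 0.1, 90.1]
force: [0.1, -0.7, -0.2]
grip_width: 0.0872
```

```bash
python3 snap.py wC
```

```text
3.6 [0.5487 0.2565 0.3508] [1.7999e+02 8.0000e-02 9.0110e+01] [  6.7  16.  -44.5  72.6  11.3  95.7 -35.4]
```

View pics/wC.png

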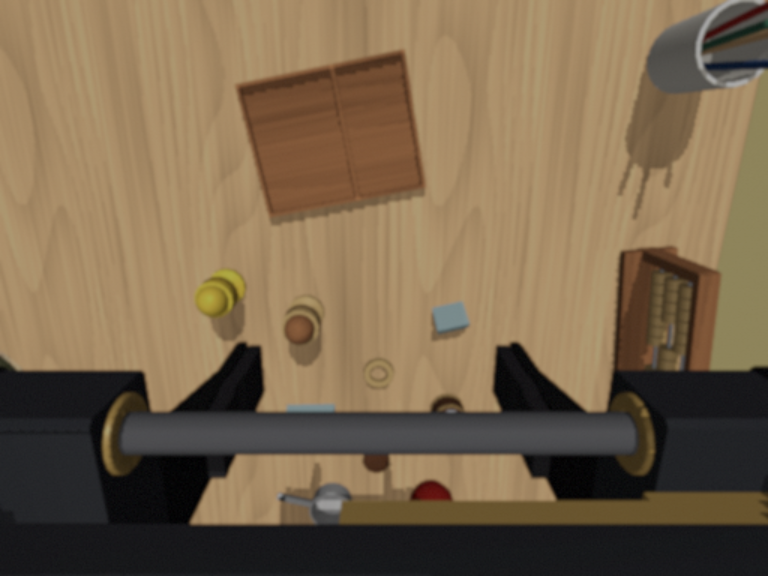

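```bash
python3 - <<'E'
from seg import *
f,K,R,t=load('wB.npz')
a=cv2.resize(f[150:185,170:230],None,fx=12,fy=12,interpolation=cv2.INTER_CUBIC)[:280]
a=cv2.resize(f[152:182,172:232],(720,360)[0:2],interpolation=cv2.INTER_CUBIC)[:, :480]
b=cv2.resize(f[65:105,285:325],None,fx=8,fy=8,interpolation=cv2.INTER_CUBIC)
a=cv2.resize(f[150:190,178:228],None,fx=8,fy=8,interpolation=cv2.INTER_CUBIC)
cv2.imwrite('pics/pr.png',np.hstack([a,b]))
# trays
for n,z in [('wA.npz',.012),('wC.npz',.012)]:
    f,K,R,t=load(n); hsv=cv2.cvtColor(f,cv2.COLOR_BGR2HSV)
    m=((hsv[...,1]>120)&(hsv[...,2]<150)&(hsv[...,0]<20)&(hsv[...,0]>6)).astype(np.uint8); m[228:]=0
    m=cv2.morphologyEx(m,cv2.MORPH_CLOSE,np.ones((3,3)))
    cs,_=cv2.findContours(m,cv2.RETR_EXTERNAL,cv2.CHAIN_APPROX_NONE)
    for c in cs:
        if cv2.contourArea(c)<3000: continue
        P=np.array([ray(K,R,t,u,v,z)[:2] for u,v in c[:,0]],np.float32)
        (cx,cy),(w,h),a=cv2.minAreaRect(P*1000)
        print(n,c[:,0].mean(0).round(),round(cx,1),round(cy,1),round(w),round(h),round(a,1))
# manual corners (1.5x px)
for n,pts in [('wA.npz',[(258,265),(470,248),(472,328),(272,346)]),('wC.npz',[(237,86),(403,51),(424,187),(274,215)])]:
    f,K,R,t=load(n)
    P=np.array([ray(K,R,t,u/1.5,v/1.5,.012)[:2] for u,v in pts])*1000
    print(n,P.round(),P.mean(0).round(1),[round(float(np.linalg.norm(P[i]-P[(i+1)%4])),0) for i in range(4)],np.degrees(np.arctan2(*(P[1]-P[0])[::-1])),np.degrees(np.arctan2(*(P[2]-P[3])[::-1])))
# round things
f,K,R,t=load('wB.npz')
fA,KA,RA,tA=load('wA.npz'); 
for n,im,u,v,z in [('drumtop','wB',459,246,.036),('ring','wB',379,196,.01),('disc','wB',376,305,.008),('bank','wA',448,124,.03),('bankB','wB',438,356,.03),('ball','wB',289,117,.055),('ballC','wC',299,329,.055),('panrim','wA',318,133,.026),('hand','wA',252,117,.02),('panrimB','wB',327,360,.026),('handB','wB',269,347,.02),('yel','wB',188,80,.055),('short','wC',450,317,.01)]:
    f,K,R,t=load(im+'.npz'); print(n,ray(K,R,t,u/1.5,v/1.5,z).round(4))
E
```

```text
wA.npz [245. 196.] 535.5 -318.1 248 103 4.9
wC.npz [444. 201.] 888.2 162.6 117 124 5.6
wC.npz [222.  89.] 500.2 339.9 177 140 10.8
wA.npz [[ 411. -279.]
 [ 654. -259.]
 [ 662. -357.]
 [ 420. -381.]] [ 536.6 -319.1] [244.0, 98.0, 243.0, 102.0] 4.826693807433215 5.710484334280129
wC.npz [[403. 390.]
 [573. 423.]
 [599. 288.]
 [432. 257.]] [501.8 339.8] [174.0, 137.0, 169.0, 136.0] 10.943037286583191 10.560621298329664
drumtop [0.6367 0.0078 0.036 ]
ring [0.5498 0.0583 0.01  ]
disc [ 0.5465 -0.0702  0.008 ]
bank [ 0.6199 -0.1261  0.03  ]
bankB [ 0.6199 -0.1261  0.03  ]
ball [0.4628 0.1385 0.055 ]
ballC [0.4614 0.1382 0.055 ]
panrim [ 0.4868 -0.135   0.026 ]
hand [ 0.4184 -0.1194  0.02  ]
panrimB [ 0.4881 -0.1336  0.026 ]
handB [ 0.4184 -0.1195  0.02  ]
yel [0.3692 0.1712 0.055 ]
short [0.6346 0.1355 0.01  ]
```

View pics/pr.png

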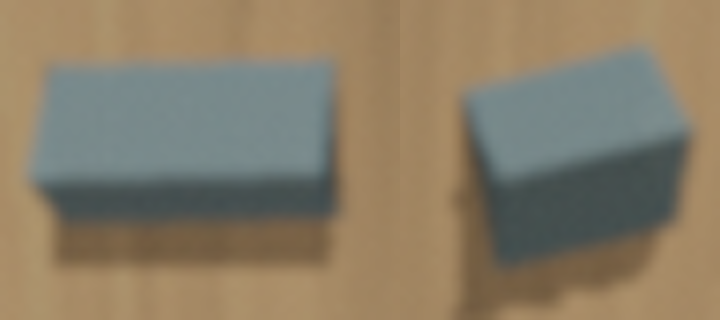

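```bash
python3 - <<'E'
from seg import *
f,K,R,t=load('wB.npz')
for n,ox,oy,p in [('long',178,150,[(50,65,0),(334,62,0),(60,217,0),(335,215,0),(30,180,.031),(328,180,.031)]),('short',285,65,[(64,93,0),(243,46,0),(98,266,0),(272,220,0),(98,182,.031),(291,130,.031)])]:
    P=np.array([ray(K,R,t,ox+(u+.5)/8-.5,oy+(v+.5)/8-.5,z)[:2] for u,v,z in p])*1000
    print(n,P.round(0).tolist())
    for i in range(0,6,2): print('  mid',((P[i]+P[i+1])/2).round(1),np.linalg.norm(P[i+1]-P[i]).round(1),np.degrees(np.arctan2(*(P[i+1]-P[i])[::-1])).round(1))
E
```

```text
long [[431.0, 11.0], [492.0, 11.0], [431.0, -23.0], [491.0, -23.0], [432.0, -7.0], [493.0, -7.0]]
  mid [461.3  11. ] 61.6 0.7
  mid [461.  -23.1] 60.7 0.5
  mid [462.5  -7.3] 61.7 0.1
short [[614.0, 144.0], [649.0, 153.0], [622.0, 110.0], [657.0, 119.0], [617.0, 126.0], [653.0, 136.0]]
  mid [631.4 148.2] 36.5 14.1
  mid [639.5 115. ] 36.2 14.5
  mid [635.3 131.1] 37.5 14.6
```

```bash
cat > go.py <<'E'
import sys
from h import *
x,y,z,yaw=map(float,sys.argv[1:5])
o=env.get_obs(); p=o['tool_pos']; c=o['tool_rot'][2]; a=np.radians(c)
d=np.array([x,y,z])-p
dy=(yaw-c+180)%360-180
print('t',o['time_s'],'p',p.round(4),'rot',o['tool_rot'].round(2),'w',round(o['grip_width'],4))
print('inc',[round(d[0]*np.cos(a)+d[1]*np.sin(a),4),round(d[0]*np.sin(a)-d[1]*np.cos(a),4),round(-d[2],4)],'rz',round(-dy,1),'rows>=',np.linalg.norm(d)/.05,abs(dy)/8.59)
E
python3 go.py 0.4617 -0.0065 0.06 90.5
```

```text
t 3.6 p [0.5487 0.2565 0.3508] rot [1.7999e+02 8.0000e-02 9.0110e+01] w 0.0866
inc [np.float64(-0.2629), np.float64(-0.0875), np.float64(0.2908)] rz -0.4 rows>= 8.033180621132962 0.04564743598260619
```

>>> servo_tool(increments=[[[-0.03,-0.01,0.01,0,0,0,1],[-0.07,-0.023,0.03,0,0,0,1],[-0.11,-0.037,0.05,0,0,0,1],[-0.15,-0.05,0.07,0,0,0,1],[-0.19,-0.063,0.09,0,0,0,1],[-0.23,-0.077,0.12,0,0,0,1],[-0.255,-0.085,0.155,0,0,0,1],[-0.263,-0.0875,0.19,0,0,-0.4,1],[-0.263,-0.0875,0.225,0,0,-0.4,1],[-0.263,-0.0875,0.255,0,0,-0.4,1],[-0.263,-0.0875,0.28,0,0,-0.4,1],[-0.263,-0.0875,0.291,0,0,-0.4,1],[-0.263,-0.0875,0.291,0,0,-0.4,1],[-0.263,-0.0875,0.291,0,0,-0.4,1]]])

```text
time_s: 5.0
tool_pos: [0.4625, -0.005, 0.061]
tool_rot: [179.9, 0.0, 90.7]
force: [-0.6, -0.5, 0.2]
grip_width: 0.0866
```

```bash
python3 go.py 0.4617 -0.0065 0.003 90.5; python3 snap.py w1
```

```text
t 5.0 p [ 0.4625 -0.005   0.061 ] rot [1.7991e+02 2.0000e-02 9.0650e+01] w 0.0866
inc [np.float64(-0.0014), np.float64(-0.0008), np.float64(0.058)] rz 0.2 rows>= 1.1613355992851637 0.017626667498800302
5.05 [ 0.4628 -0.0049  0.0614] [1.7986e+02 3.0000e-02 9.0670e+01] [ 30.4   3.8 -33.8 117.    2.5  59.8  -3.9]
```

View pics/w1.png

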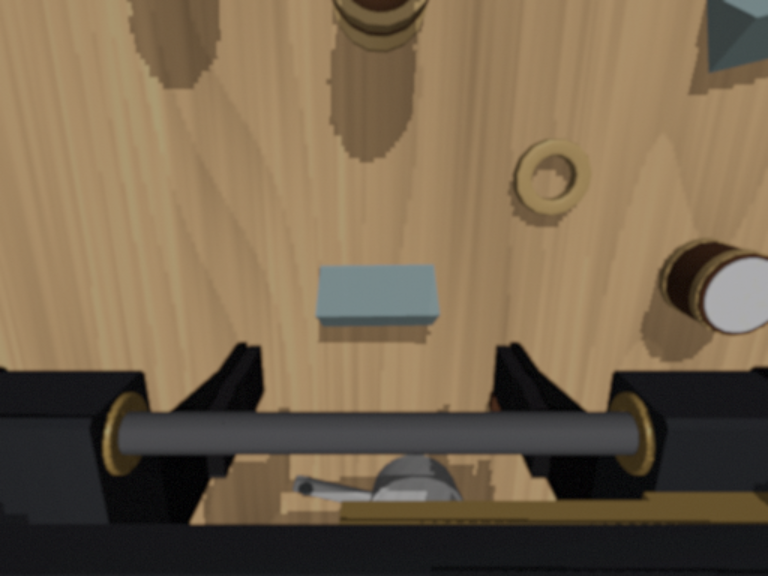

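```bash
python3 - <<'E'
from seg import *
f,K,R,t=load('w1.npz')
for u,v,z in [(317,318,.031),(438,318,.031),(319,266,0),(434,266,0),(320,325,0),(438,325,0)]: print(ray(K,R,t,u/1.5,v/1.5,z).round(4))
E
python3 go.py 0.4617 -0.0065 0.003 90.5
```

```text
[ 0.4322 -0.0081  0.031 ]
[ 0.4923 -0.0075  0.031 ]
[0.43   0.0103 0.    ]
[0.4929 0.011  0.    ]
[ 0.4297 -0.0243  0.    ]
[ 0.4968 -0.0236  0.    ]
t 5.05 p [ 0.4628 -0.0049  0.0614] rot [1.7986e+02 3.0000e-02 9.0670e+01] w 0.0867
inc [np.float64(-0.0016), np.float64(-0.0012), np.float64(0.0584)] rz 0.2 rows>= 1.1690027888645564 0.02008122290115377
```

>>> servo_tool(increments=[[[-0.002,-0.001,0.02,0,0,0,1],[-0.002,-0.001,0.04,0,0,0,1],[-0.002,-0.001,0.052,0,0,0,1],[-0.002,-0.001,0.058,0,0,0,1],[-0.002,-0.001,0.058,0,0,0,1],[-0.002,-0.001,0.058,0,0,0,0.3],[-0.002,-0.001,0.058,0,0,0,-1],[-0.002,-0.001,0.058,0,0,0,-1],[-0.002,-0.001,0.058,0,0,0,-1],[-0.002,-0.001,0.058,0,0,0,-1],[-0.002,-0.001,0.058,0,0,0,-1],[-0.002,-0.001,0.058,0,0,0,-1],[-0.002,-0.001,0.058,0,0,0,-1],[-0.002,-0.001,0.058,0,0,0,-1]]], squeeze=25)

```text
time_s: 6.45
tool_pos: [0.461, -0.0065, 0.0023]
tool_rot: [180.0, 0.0, 90.7]
force: [1.0, -0.0, 5.1]
grip_width: 0.0229
```

```bash
python3 go.py 0.5501 0.3494 0.15 190.8
```

```text
t 6.45 p [ 0.461  -0.0065  0.0023] rot [1.7996e+02 1.0000e-02 9.0720e+01] w 0.0229
inc [np.float64(0.3547), np.float64(0.0936), np.float64(-0.1477)] rz -100.1 rows>= 7.909455527541591 11.65091566994491
```

```bash
python3 snap.py w2; python3 snap.py s2 scene;python3 -c "
import cv2,numpy as np
f=np.load('s2.npz')['f'];cv2.imwrite('pics/s2.png',cv2.resize(f[100:300,150:400],None,fx=3,fy=3))"
```

```text
6.5 [ 0.461  -0.0065  0.0022] [1.7996e+02 1.0000e-02 9.0710e+01] [ 29.4   8.9 -33.5 120.    6.2  52.6  -6.9]
6.55 [ 0.461  -0.0065  0.0022] [1.7996e+02 1.0000e-02 9.0720e+01] [ 29.4   8.9 -33.5 120.    6.2  52.6  -6.9]
```

View pics/w2.png

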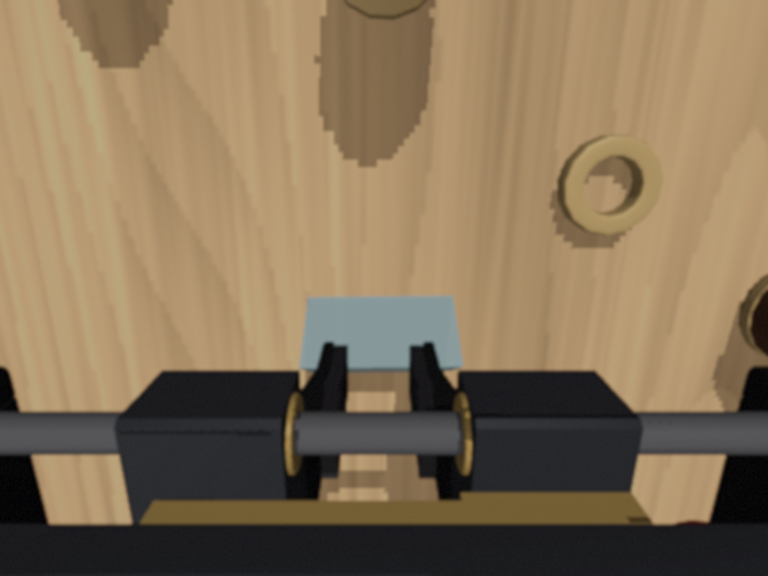

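View pics/s2.png

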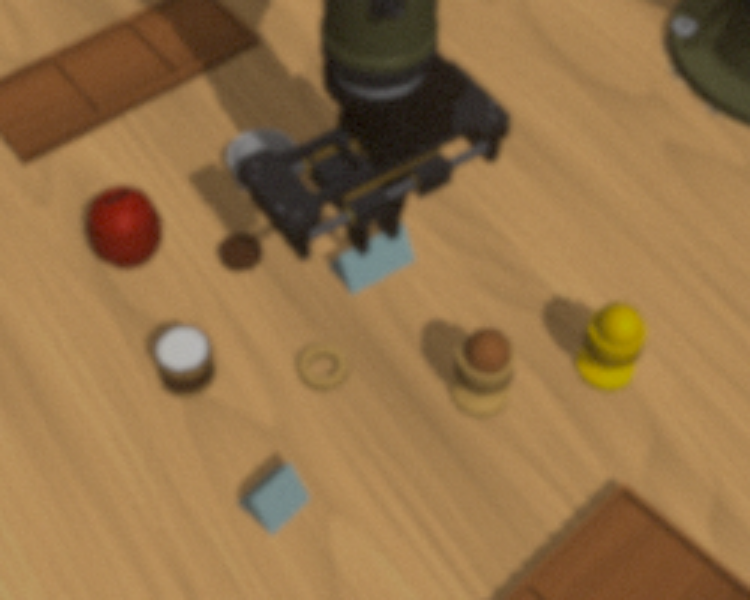

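```bash
python3 - <<'E'
from seg import *
f,K,R,t=load('w2.npz')
for u,v,z in [(302,368,.031),(461,368,.031),(308,297,0),(454,297,0)]: print(ray(K,R,t,u/1.5,v/1.5,z).round(4))
for p in [(.461,-.0065,.0022),(.461,-.0065,.021)]: print('tcp px*1.5',(proj(K,R,t,p)*1.5).round(0))
f,K,R,t=load('s2.npz'); print((proj(K,R,t,(.461,-.0065,.0022))-[150,100])*3)
print(env.get_obs())
E
```

```text
[ 0.4324 -0.0071  0.031 ]
[ 0.4923 -0.0064  0.031 ]
[0.4309 0.0107 0.    ]
[0.4933 0.0115 0.    ]
tcp px*1.5 [378. 337.]
tcp px*1.5 [378. 356.]
[373.15988457 259.3272046 ]
{'time_s': 6.55, 'qpos': array([ 29.37976256,   8.92617665, -33.50341224, 120.03930907,
         6.20414397,  52.62434995,  -6.85938818]), 'joint_velocities': array([ 0.07096112, -0.00965073, -0.07914871,  0.06862798, -0.04977648,
       -0.02724485, -0.0042344 ]), 'effort': array([-1.15541392e-03, -2.75199991e+01, -2.05902681e+00, -2.31910962e+01,
       -4.86810040e-02,  9.18616774e-03,  1.37977160e-03]), 'tool_pos': array([ 0.46099335, -0.00646807,  0.00222561]), 'tool_rot': array([1.79962105e+02, 1.14375414e-02, 9.07159535e+01]), 'force': array([0.91242629, 0.77349571, 5.4967763 ]), 'wrist_torque': array([ 0.09877659, -0.06583332,  0.00948894]), 'grip_width': 0.015127486667884243}
```

```bash
python3 snap.py d2 side;python3 -c "
import cv2,numpy as np
f=np.load('d2.npz')['f'];a=cv2.resize(f[150:230,230:330],None,fx=6,fy=6,interpolation=cv2.INTER_CUBIC)
g=np.load('s2.npz')['f'];b=cv2.resize(g[150:210,240:300],None,fx=6,fy=6,interpolation=cv2.INTER_CUBIC)
cv2.imwrite('pics/d2.png',a);cv2.imwrite('pics/s2c.png',b)"
```

```text
6.6 [ 0.461  -0.0065  0.0022] [1.7996e+02 1.0000e-02 9.0710e+01] [ 29.4   8.9 -33.5 120.    6.2  52.6  -6.9]
```

View pics/d2.png

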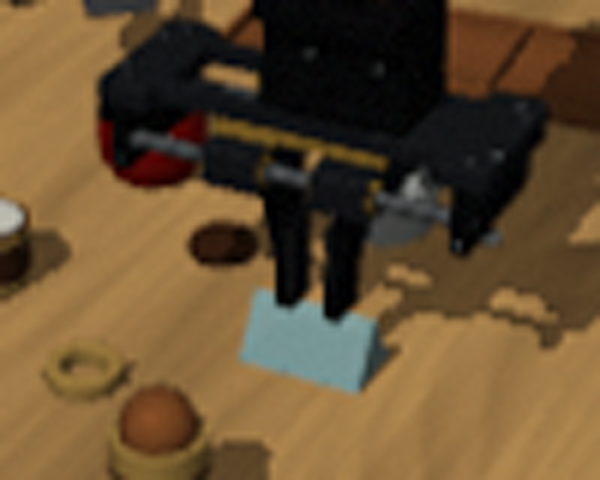

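View pics/s2c.png

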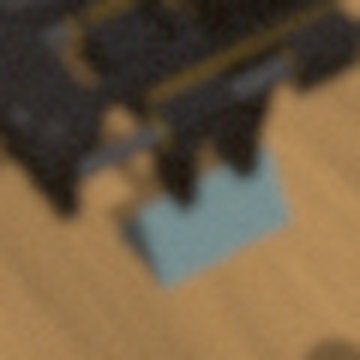

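```bash
python3 - <<'E'
from seg import *
f,K1,R1,t1=load('s2.npz'); f,K2,R2,t2=load('d2.npz'); f,K3,R3,t3=load('w2.npz')
P=lambda K,R,t:K@np.c_[R,t]
for a,b in [((270.8,184.2),(278.7,200.5)),((280.8,178.7),(286.3,203)),((275.8,181.5),(282.5,201.8))]:
    X=cv2.triangulatePoints(P(K1,R1,t1),P(K2,R2,t2),np.array(a,float).reshape(2,1),np.array(b,float).reshape(2,1)); X=X[:3,0]/X[3]; print(X.round(4),proj(K1,R1,t1,X)-a,proj(K3,R3,t3,X)*1.5)
print(env.get_obs()['grip_width'])
E
```

```text
[ 0.4722 -0.0058  0.0245] [-0.01009805 -1.29027317] [406.80404787 358.54641453]
[ 0.4456 -0.0031  0.0275] [-0.00493203 -0.59367399] [337.64105565 354.83434871]
[ 0.4589 -0.0046  0.0257] [-0.00763083 -0.95351942] [372.51095171 356.59055058]
0.01123707045017454
```

>>> servo_tool(increments=[[[0,0,0,0,0,0,-1],[0,0,-0.005,0,0,0,-1],[0,0,-0.01,0,0,0,-1],[0,0,-0.02,0,0,0,-1],[0,0,-0.03,0,0,0,-1],[0,0,-0.03,0,0,0,-1]]])

```text
time_s: 7.2
tool_pos: [0.4621, -0.0066, 0.0337]
tool_rot: [179.8, 0.0, 90.7]
force: [0.3, 0.7, 0.9]
grip_width: 0.0006
```

```bash
python3 snap.py d3 side;python3 snap.py w3; python3 -c "
import cv2,numpy as np
from cell import env
o=env.get_obs();print(o['grip_width'],o['force'])
f=np.load('d3.npz')['f'];a=cv2.resize(f[150:230,230:330],None,fx=6,fy=6,interpolation=cv2.INTER_CUBIC)
b=cv2.resize(np.load('w3.npz')['f'][180:300,190:320],None,fx=4,fy=4)
cv2.imwrite('pics/d3.png',a);cv2.imwrite('pics/w3c.png',b)"
```

```text
7.25 [ 0.4615 -0.0066  0.033 ] [1.7988e+02 4.0000e-02 9.0700e+01] [ 30.1   6.  -33.8 118.6   4.1  56.3  -5.1]
7.3 [ 0.4609 -0.0066  0.0324] [1.7994e+02 3.0000e-02 9.0700e+01] [ 30.1   6.1 -33.8 118.7   4.1  56.3  -5.1]
0.0005466213454166854 [-0.07769963 -0.79713437  0.46843568]
```

View pics/d3.png

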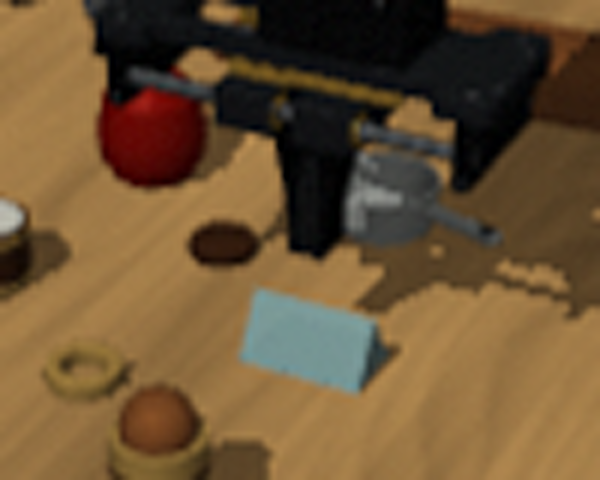

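View pics/w3c.png

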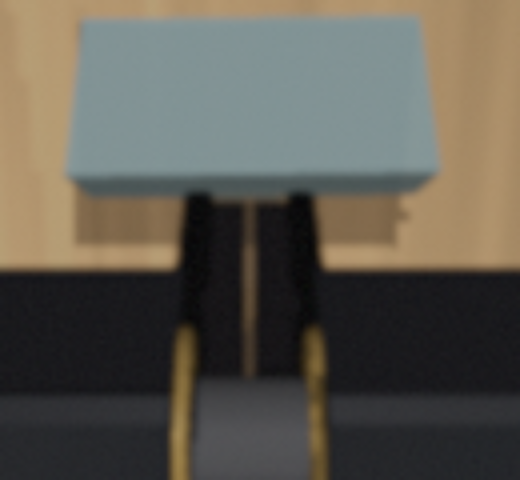

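```bash
python3 snap.py s3 scene; python3 - <<'E'
from seg import *
f,K1,R1,t1=load('s3.npz'); f2,K2,R2,t2=load('d3.npz')
p=env.get_obs()['tool_pos']; print(p, proj(K1,R1,t1,p),proj(K2,R2,t2,p))
b=cv2.resize(f[140:210,230:310],None,fx=7,fy=7,interpolation=cv2.INTER_CUBIC); cv2.imwrite('pics/s3c.png',b)
E
```

```text
7.35 [ 0.4605 -0.0066  0.032 ] [1.800e+02 2.000e-02 9.071e+01] [ 30.1   6.1 -33.8 118.7   4.1  56.3  -5.1]
[ 0.46053531 -0.00658876  0.0319709 ] [274.7897921  178.63502838] [281.69776521 200.11754623]
```

View pics/s3c.png

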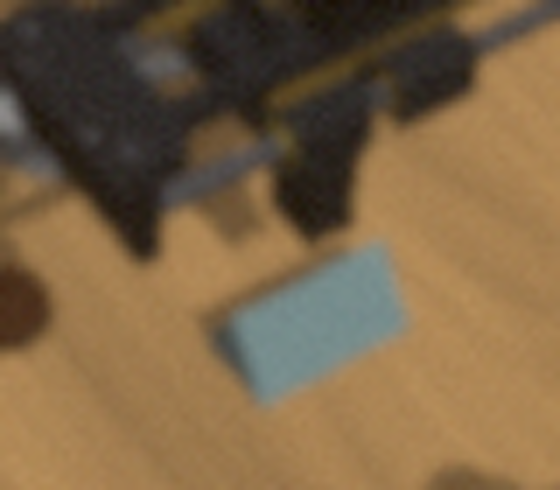

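```bash
python3 - <<'E'
from seg import *
f,K1,R1,t1=load('s3.npz'); f2,K2,R2,t2=load('d3.npz'); _,K3,R3,t3=load('w3.npz')
P=lambda K,R,t:K@np.c_[R,t]
for a,b in [((275.4,174),(282,192)),((276,171.5),(281.5,190.5))]:
    X=cv2.triangulatePoints(P(K1,R1,t1),P(K2,R2,t2),np.array(a,float).reshape(2,1),np.array(b,float).reshape(2,1)); X=X[:3,0]/X[3]; print(X.round(4),proj(K1,R1,t1,X)-a,proj(K2,R2,t2,X)-b,proj(K3,R3,t3,X))
    
E
```

```text
[ 0.4612 -0.004   0.0571] [-0.00142015 -1.32899094] [-0.8468672   0.93054111] [251.69757588 237.11597776]
[ 0.4607 -0.0026  0.0646] [-0.00223001 -0.60700239] [-0.38265707  0.42694998] [250.81793445 240.67354005]
```

The side and scene views agree that the visible fingertips sit about 25 mm above the reported TCP. That is why the jaws closed over the ridge. The prism didn't move, so I'll open, go lower and check the tip height in the views.

>>> servo_tool(increments=[[[0.001,0,-0.01,0,0,0,1],[0.001,0,-0.01,0,0,0,1],[0.001,0,-0.01,0,0,0,1],[0.001,0,-0.01,0,0,0,1],[0.001,0,-0.01,0,0,0,1],[0.001,0,-0.01,0,0,0,1],[0.001,0,-0.01,0,0,0,1],[0.001,0,-0.01,0,0,0,1],[0.001,0,-0.01,0,0,0,1],[0.001,0,-0.01,0,0,0,1],[0.001,0,-0.01,0,0,0,1],[0.001,0,-0.01,0,0,0,1],[0.001,0,0.01,0,0,0,1],[0.001,0,0.025,0,0,0,1],[0.001,0,0.03,0,0,0,1],[0.001,0,0.03,0,0,0,1]]])

```text
time_s: 8.95
tool_pos: [0.46, -0.0054, 0.0014]
tool_rot: [-179.9, -0.0, 90.7]
force: [0.0, 0.5, -0.6]
grip_width: 0.087
```

```bash
python3 snap.py d4 side;python3 snap.py s4 scene; python3 -c "
import cv2,numpy as np
from cell import env
o=env.get_obs();print(o['grip_width'],o['force'])
a=cv2.resize(np.load('d4.npz')['f'][160:230,230:330],None,fx=4,fy=4,interpolation=cv2.INTER_CUBIC)
b=cv2.resize(np.load('s4.npz')['f'][140:210,230:310],None,fx=4,fy=4,interpolation=cv2.INTER_CUBIC)
cv2.imwrite('pics/ds4.png',np.hstack([a,b]))"
```

```text
9.0 [ 0.4606 -0.0054  0.0021] [-1.7999e+02 -1.0000e-02  9.0720e+01] [ 29.4   9.  -33.6 120.    6.2  52.7  -7. ]
9.05 [ 0.4611 -0.0054  0.0025] [179.96   0.    90.72] [ 29.4   8.9 -33.6 120.    6.2  52.7  -7. ]
0.08670499201875134 [0.58553951 0.12021452 0.51998745]
```

View pics/ds4.png

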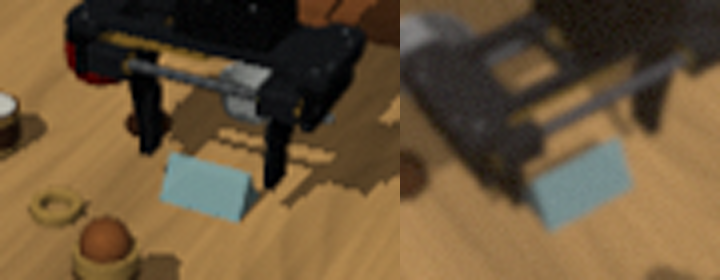

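```bash
python3 - <<'E'
from seg import *
_,K,R,t=load('d4.npz');_,K1,R1,t1=load('s4.npz')
for z in [.0,.01,.02,.025,.03,.035]:
    print(z,[proj(K,R,t,(.461+s,-.0055,z)).round(1) for s in (.052,-.052)],proj(K1,R1,t1,(.461-.052,-.0055,z)).round(1))
E
```

```text
0.0 [array([265.3, 204.9]), array([297.9, 214.5])] [292.2 178.2]
0.01 [array([265.3, 202. ]), array([298. , 211.6])] [292.4 175.6]
0.02 [array([265.2, 199.1]), array([298.1, 208.7])] [292.6 173. ]
0.025 [array([265.2, 197.7]), array([298.2, 207.2])] [292.8 171.7]
0.03 [array([265.2, 196.2]), array([298.2, 205.7])] [292.9 170.4]
0.035 [array([265.2, 194.7]), array([298.3, 204.2])] [293. 169.]
```

>>> servo_tool(increments=[[[-0.001,0,0.005,0,0,0,1],[-0.001,0,0.009,0,0,0,1],[-0.001,0,0.012,0,0,0,1],[-0.001,0,0.014,0,0,0,1],[-0.001,0,0.015,0,0,0,1],[-0.001,0,0.015,0,0,0,1]]])

```text
time_s: 9.65
tool_pos: [0.4605, -0.0064, -0.0132]
tool_rot: [-180.0, -0.0, 90.7]
force: [0.1, -0.8, -0.7]
grip_width: 0.0867
```

```bash
python3 snap.py d5 side;python3 snap.py s5 scene; python3 -c "
import cv2,numpy as np
from cell import env
o=env.get_obs();print(o['grip_width'],o['force'])
a=cv2.resize(np.load('d5.npz')['f'][160:230,230:330],None,fx=4,fy=4,interpolation=cv2.INTER_CUBIC)
b=cv2.resize(np.load('s5.npz')['f'][140:210,230:310],None,fx=4,fy=4,interpolation=cv2.INTER_CUBIC)
cv2.imwrite('pics/ds5.png',np.hstack([a,b]))"
```

```text
9.7 [ 0.4606 -0.0064 -0.0131] [-180.      0.     90.72] [ 29.   10.5 -33.4 120.7   7.4  50.8  -7.9]
9.75 [ 0.4607 -0.0064 -0.013 ] [179.99   0.    90.71] [ 29.   10.5 -33.4 120.7   7.4  50.8  -7.9]
0.0866908044992648 [ 0.9447313  -0.42952826  0.59950167]
```

View pics/ds5.png

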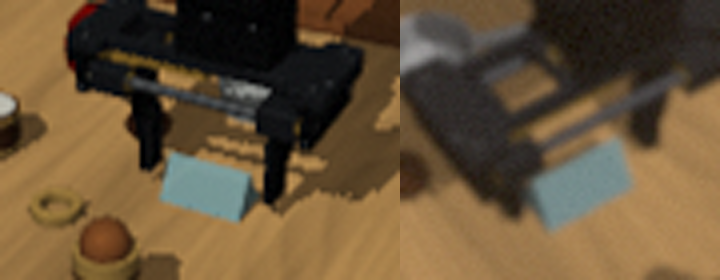

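>>> servo_tool(increments=[[[0,0,0.003,0,0,0,1],[0,0,0.006,0,0,0,1],[0,0,0.006,0,0,0,0.4],[0,0,0.006,0,0,0,-1],[0,0,0.006,0,0,0,-1],[0,0,0.006,0,0,0,-1],[0,0,0.006,0,0,0,-1],[0,0,0.006,0,0,0,-1],[0,0,0.006,0,0,0,-1],[0,0,0.006,0,0,0,-1],[0,0,0.006,0,0,0,-1],[0,0,0.006,0,0,0,-1]]], squeeze=25)

```text
time_s: 10.95
tool_pos: [0.4607, -0.0065, -0.019]
tool_rot: [180.0, 0.0, 90.7]
force: [1.2, 0.8, 0.8]
grip_width: 0.0614
```

```bash
python3 go.py 0.5501 0.3494 0.13 190.8; python3 -c "
from cell import env; print(env.get_obs()['force'])"
```

```text
t 10.95 p [ 0.4607 -0.0065 -0.019 ] rot [1.7999e+02 1.0000e-02 9.0710e+01] w 0.0614
inc [np.float64(0.3547), np.float64(0.0938), np.float64(-0.149)] rz -100.1 rows>= 7.920646051543334 11.651396575827736
[1.22188374 0.81109838 0.79845809]
```

>>> servo_tool(increments=[[[0,0,-0.01,0,0,0,-1],[0,0,-0.03,0,0,0,-1],[0,0,-0.06,0,0,0,-1],[0,0,-0.095,0,0,0,-1],[0.01,0.003,-0.125,0,0,-3,-1],[0.03,0.008,-0.14,0,0,-9,-1],[0.055,0.015,-0.149,0,0,-16,-1],[0.08,0.021,-0.149,0,0,-23,-1],[0.11,0.029,-0.149,0,0,-31,-1],[0.14,0.037,-0.149,0,0,-39,-1],[0.17,0.045,-0.149,0,0,-47,-1],[0.2,0.053,-0.149,0,0,-55,-1],[0.23,0.061,-0.149,0,0,-63,-1],[0.26,0.069,-0.149,0,0,-71,-1],[0.29,0.077,-0.149,0,0,-79,-1],[0.315,0.083,-0.149,0,0,-87,-1],[0.335,0.089,-0.149,0,0,-93,-1],[0.347,0.092,-0.149,0,0,-97,-1],[0.354,0.094,-0.149,0,0,-100,-1],[0.355,0.094,-0.149,0,0,-100,-1]]])

```text
time_s: 12.95
tool_pos: [0.5496, 0.3507, 0.13]
tool_rot: [180.0, -0.1, -169.2]
force: [-0.8, -0.8, -0.9]
grip_width: 0.062
```

```bash
python3 go.py 0.5501 0.3494 -0.013 190.8; python3 snap.py w6
```

```text
t 12.95 p [0.5496 0.3507 0.13  ] rot [ 1.7996e+02 -5.0000e-02 -1.6920e+02] w 0.062
inc [np.float64(-0.0002), np.float64(-0.0013), np.float64(0.143)] rz 0.0 rows>= 2.860238506953894 1.978188684917008e-05
13.0 [0.5497 0.35   0.13  ] [ 1.7999e+02 -5.0000e-02 -1.6930e+02] [  3.5  29.6 -52.4  86.2  23.8  76.   49.7]
```

View pics/w6.png

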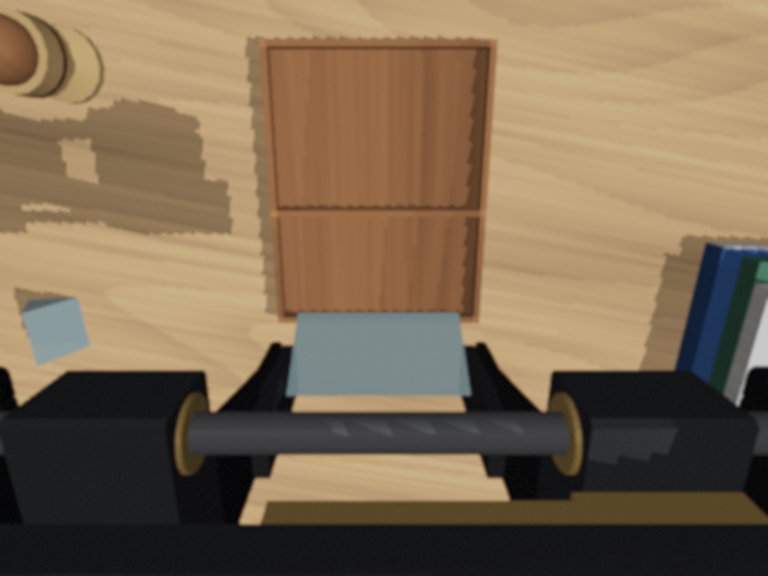

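```bash
python3 - <<'E'
from seg import *
f,K,R,t=load('w6.npz')
P=np.array([ray(K,R,t,u/1.5,v/1.5,.012) for u,v in [(262,41),(496,41),(480,321),(281,321)]])
print(P.round(4).tolist(),P.mean(0),np.degrees(np.arctan2(P[0]-P[1],P[0]-P[1])[0]),np.degrees(np.arctan2(*(P[1]-P[0])[1::-1])))
_=[print(ray(K,R,t,u/1.5,v/1.5,.012).round(4)) for u,v in [(275,212),(486,212)]]
E
```

```text
[[0.427, 0.2576, 0.012], [0.4014, 0.3923, 0.012], [0.5735, 0.4268, 0.012], [0.5993, 0.2909, 0.012]] [0.50028598 0.34190803 0.012     ] 45.0 100.76765089892562
[0.5249 0.2775 0.012 ]
[0.4994 0.4118 0.012 ]
```

>>> servo_tool(increments=[[[0,0,0.02,0,0,0,-1],[0,0,0.05,0,0,0,-1],[0,0,0.08,0,0,0,-1],[0,0,0.105,0,0,0,-1],[0,0,0.125,0,0,0,-1],[0,0,0.136,0,0,0,-1],[0,0,0.142,0,0,0,-1],[0,0,0.1445,0,0,0,-1],[0,0,0.1445,0,0,0,-1],[0,0,0.1445,0,0,0,0.6],[0,0,0.1445,0,0,0,0.7],[0,0,0.1445,0,0,0,0.7],[0,0,0.1445,0,0,0,0.7],[0,0,0.1445,0,0,0,0.7],[0,0,0.13,0,0,0,0.7],[0,0,0.1,0,0,0,0.7],[0,0,0.06,0,0,0,0.7],[0,0,0.02,0,0,0,1],[0,0,0,0,0,0,1]]])

```text
time_s: 14.9
tool_pos: [0.5513, 0.3515, 0.1352]
tool_rot: [179.9, 0.3, -169.3]
force: [1.0, -0.2, 0.4]
grip_width: 0.0828
```

```bash
python3 go.py 0.4875 -0.134 0.13 33; python3 snap.py w7
```

```text
t 14.9 p [0.5513 0.3515 0.1352] rot [ 179.87    0.31 -169.26] w 0.0828
inc [np.float64(0.1531), np.float64(-0.4651), np.float64(0.0052)] rz 157.7 rows>= 9.793429756389177 18.362904989976336
14.95 [0.5524 0.3523 0.1376] [ 179.81    0.5  -169.27] [  3.7  29.3 -52.7  85.7  23.8  76.1  49.7]
```

View pics/w7.png

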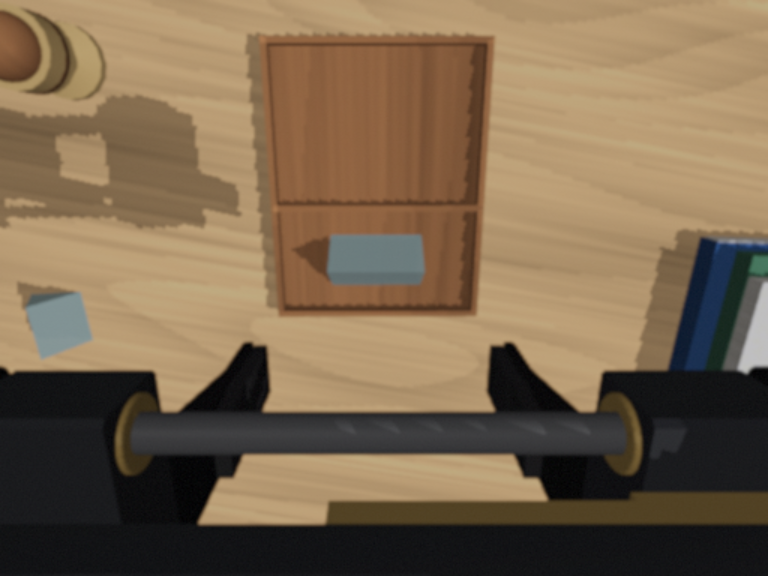

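The long prism is flat in the narrower bay at (376,259). Pan next.

>>> servo_tool(increments=[[[0.005,-0.015,0,0,0,7,1],[0.012,-0.037,0,0,0,15,1],[0.02,-0.061,0,0,0,23,1],[0.028,-0.085,0,0,0,31,1],[0.037,-0.112,0,0,0,39,1],[0.046,-0.139,0,0,0,47,1],[0.055,-0.167,0,0,0,55,1],[0.064,-0.194,0,0,0,63,1],[0.073,-0.222,0,0,0,71,1],[0.082,-0.249,0,0,0,79,1],[0.091,-0.276,0,0,0,87,1],[0.1,-0.304,0,0,0,95,1],[0.109,-0.331,0,0,0,103,1],[0.118,-0.358,0,0,0,111,1],[0.127,-0.386,0,0,0,119,1],[0.135,-0.41,0,0,0,127,1],[0.142,-0.43,0,0,0,135,1],[0.148,-0.45,0,0,0,143,1],[0.152,-0.462,0,0,0,151,1],[0.153,-0.465,0,0,0,157.7,1]]])

```text
time_s: 16.95
tool_pos: [0.4859, -0.1374, 0.1304]
tool_rot: [180.0, 0.0, 32.6]
force: [0.7, 0.9, -0.8]
grip_width: 0.0873
```

```bash
python3 go.py 0.4875 -0.134 -0.018 33; python3 snap.py w8
```

```text
t 16.95 p [ 0.4859 -0.1374  0.1304] rot [1.7995e+02 1.0000e-02 3.2580e+01] w 0.0873
inc [np.float64(0.0032), np.float64(-0.002), np.float64(0.1484)] rz -0.4 rows>= 2.969428064788009 0.04889713515747965
17.0 [ 0.4861 -0.1371  0.1304] [179.95  -0.    32.38] [ 35.6   4.4 -23.8 107.5   1.9  68.5 -46.4]
```

View pics/w8.png

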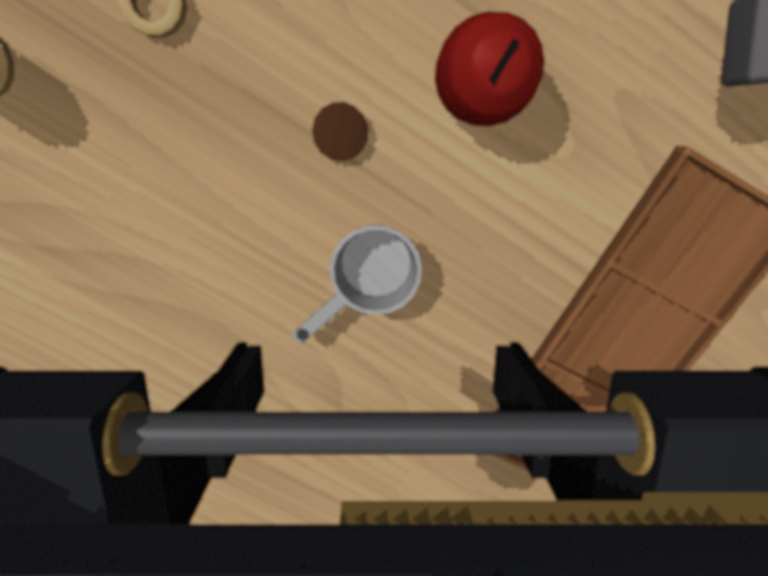

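```bash
python3 - <<'E'
from seg import *
f,K,R,t=load('w8.npz')
c=ray(K,R,t,376/1.5,270/1.5,.026); h=ray(K,R,t,298/1.5,337/1.5,.02); print(c,h,np.linalg.norm(c-h),np.degrees(np.arctan2(*(c-h)[1::-1])))
print(ray(K,R,t,340/1.5,131/1.5,.008))
E
python3 go.py 0.4875 -0.134 -0.018 33
```

```text
[ 0.48712991 -0.13583868  0.026     ] [ 0.41676978 -0.11714922  0.02      ] 0.07304686161226163 -14.875717960451475
[ 0.54682242 -0.07109129  0.008     ]
t 17.0 p [ 0.4861 -0.1371  0.1304] rot [179.95  -0.    32.38] w 0.0868
inc [np.float64(0.0029), np.float64(-0.0019), np.float64(0.1484)] rz -0.6 rows>= 2.969628633397275 0.07260502315206355
```

>>> servo_tool(increments=[[[0.002,-0.001,0.02,0,0,-0.5,1],[0.002,-0.001,0.055,0,0,-0.5,1],[0.002,-0.001,0.09,0,0,-0.5,1],[0.002,-0.001,0.12,0,0,-0.5,1],[0.002,-0.001,0.138,0,0,-0.5,1],[0.002,-0.001,0.146,0,0,-0.5,1],[0.002,-0.001,0.148,0,0,-0.5,1],[0.002,-0.001,0.148,0,0,-0.5,0.5],[0.002,-0.001,0.148,0,0,-0.5,-1],[0.002,-0.001,0.148,0,0,-0.5,-1],[0.002,-0.001,0.148,0,0,-0.5,-1],[0.002,-0.001,0.148,0,0,-0.5,-1],[0.002,-0.001,0.148,0,0,-0.5,-1],[0.002,-0.001,0.148,0,0,-0.5,-1],[0.002,-0.001,0.148,0,0,-0.5,-1]]], squeeze=30)

```text
time_s: 18.5
tool_pos: [0.4879, -0.1339, -0.0175]
tool_rot: [180.0, -0.0, 33.5]
force: [-0.7, 0.4, 5.1]
grip_width: 0.0572
```

```bash
python3 snap.py d9 side; python3 go.py 0.4607 0.3522 0.13 147.3; python3 -c "
import cv2,numpy as np
a=cv2.resize(np.load('d9.npz')['f'][130:230,230:350],None,fx=5,fy=5,interpolation=cv2.INTER_CUBIC)
cv2.imwrite('pics/d9.png',a)"
```

```text
18.55 [ 0.4879 -0.134  -0.0175] [ 1.7995e+02 -2.0000e-02  3.3510e+01] [ 33.6  14.9 -23.4 115.2   7.5  51.3 -50.3]
t 18.55 p [ 0.4879 -0.134  -0.0175] rot [ 1.7995e+02 -2.0000e-02  3.3510e+01] w 0.0574
inc [np.float64(0.2457), np.float64(-0.4203), np.float64(-0.1475)] rz -113.8 rows>= 10.175184724335802 13.246723966282932
```

View pics/d9.png

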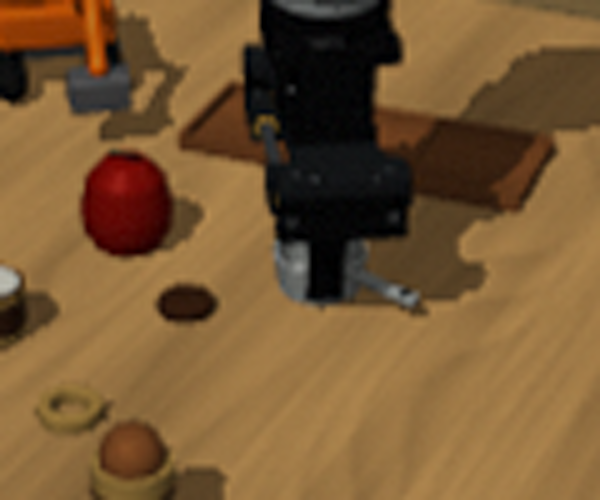

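>>> servo_tool(increments=[[[0,0,-0.004,0,0,0,-1],[0,0,-0.01,0,0,0,-1],[0,0,-0.02,0,0,0,-1],[0,0,-0.035,0,0,0,-1],[0,0,-0.05,0,0,0,-1],[0,0,-0.05,0,0,0,-1]]])

```text
time_s: 19.15
tool_pos: [0.4894, -0.1343, 0.0344]
tool_rot: [179.8, -0.2, 33.5]
force: [0.0, -0.3, -0.9]
grip_width: 0.0572
```

```bash
python3 snap.py d10 side; python3 go.py 0.461 0.3513 0.13 147.8; python3 -c "
import cv2,numpy as np
a=cv2.resize(np.load('d10.npz')['f'][130:230,230:350],None,fx=5,fy=5,interpolation=cv2.INTER_CUBIC)
cv2.imwrite('pics/d10.png',a)"
```

```text
19.2 [ 0.4885 -0.1341  0.0332] [ 1.7987e+02 -8.0000e-02  3.3510e+01] [ 34.5  10.7 -24.  113.1   5.2  57.  -48.4]
t 19.2 p [ 0.4885 -0.1341  0.0332] rot [ 1.7987e+02 -8.0000e-02  3.3510e+01] w 0.0573
inc [np.float64(0.2451), np.float64(-0.4199), np.float64(-0.0968)] rz -114.3 rows>= 9.913974579786435 13.305157133046619
```

View pics/d10.png

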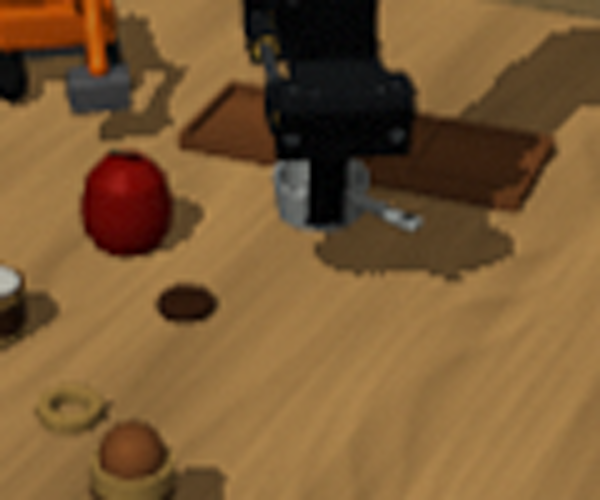

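The pan is lifted and level. Now I'll carry it with the turn.

>>> servo_tool(increments=[[[0,0,-0.02,0,0,-2,-1],[0.01,-0.017,-0.05,0,0,-6,-1],[0.022,-0.038,-0.08,0,0,-12,-1],[0.036,-0.062,-0.097,0,0,-18,-1],[0.05,-0.086,-0.097,0,0,-25,-1],[0.065,-0.111,-0.097,0,0,-32,-1],[0.081,-0.139,-0.097,0,0,-39,-1],[0.097,-0.166,-0.097,0,0,-46,-1],[0.113,-0.194,-0.097,0,0,-53,-1],[0.129,-0.221,-0.097,0,0,-60,-1],[0.145,-0.248,-0.097,0,0,-67,-1],[0.161,-0.276,-0.097,0,0,-74,-1],[0.177,-0.303,-0.097,0,0,-81,-1],[0.193,-0.331,-0.097,0,0,-88,-1],[0.208,-0.356,-0.097,0,0,-95,-1],[0.222,-0.38,-0.097,0,0,-102,-1],[0.233,-0.399,-0.097,0,0,-108,-1],[0.241,-0.413,-0.097,0,0,-112,-1],[0.245,-0.42,-0.097,0,0,-114.3,-1],[0.245,-0.42,-0.097,0,0,-114.3,-1]]])

```text
time_s: 21.2
tool_pos: [0.4589, 0.3525, 0.1282]
tool_rot: [-180.0, -0.1, 147.9]
force: [-0.2, -0.3, -0.2]
grip_width: 0.0573
```

```bash
python3 go.py 0.461 0.3513 -0.013 147.8; python3 snap.py w11
```

```text
t 21.2 p [0.4589 0.3525 0.1282] rot [-1.7996e+02 -8.0000e-02  1.4792e+02] w 0.0573
inc [np.float64(-0.0024), np.float64(0.0001), np.float64(0.1412)] rz 0.1 rows>= 2.8244066069372273 0.013439865288965982
21.25 [0.4594 0.3514 0.1283] [-1.7993e+02 -3.0000e-02  1.4779e+02] [  3.8  19.4 -52.5  97.   16.1  71.6   5.5]
```

View pics/w11.png

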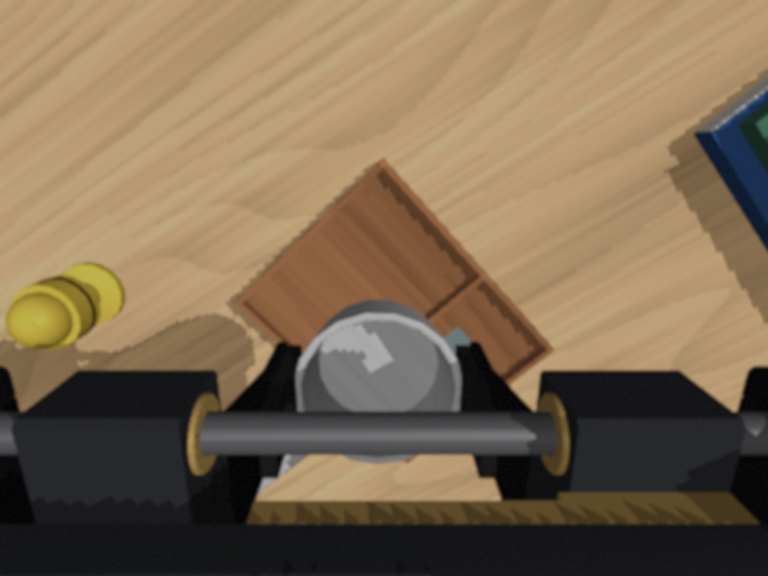

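>>> servo_tool(increments=[[[-0.001,0,0.02,0,0,0,-1],[-0.0015,0,0.05,0,0,0,-1],[-0.0015,0,0.08,0,0,0,-1],[-0.0015,0,0.105,0,0,0,-1],[-0.0015,0,0.123,0,0,0,-1],[-0.0015,0,0.134,0,0,0,-1],[-0.0015,0,0.139,0,0,0,-1],[-0.0015,0,0.1415,0,0,0,-1],[-0.0015,0,0.1415,0,0,0,-1],[-0.0015,0,0.1415,0,0,0,0.5],[-0.0015,0,0.1415,0,0,0,0.55],[-0.0015,0,0.1415,0,0,0,0.55],[-0.0015,0,0.1415,0,0,0,0.55],[-0.0015,0,0.1415,0,0,0,0.55],[-0.0015,0,0.1415,0,0,0,0.55],[-0.0015,0,0.13,0,0,0,0.55],[-0.0015,0,0.1,0,0,0,0.55],[-0.0015,0,0.06,0,0,0,0.8],[-0.0015,0,0.02,0,0,0,1],[-0.0015,0,0,0,0,0,1]]])

```text
time_s: 23.25
tool_pos: [0.4621, 0.3527, 0.1335]
tool_rot: [179.7, 0.1, 147.8]
force: [0.5, 0.2, -0.0]
grip_width: 0.0827
```

```bash
python3 go.py 0.462 0.138 0.13 5; python3 snap.py w12; python3 snap.py s12 scene; python3 -c "
import cv2,numpy as np
a=cv2.resize(np.load('s12.npz')['f'][230:384,270:450],None,fx=4,fy=4,interpolation=cv2.INTER_CUBIC)
cv2.imwrite('pics/s12c.png',a[:600])"
```

```text
t 23.25 p [0.4621 0.3527 0.1335] rot [1.7972e+02 1.4000e-01 1.4785e+02] w 0.0827
inc [np.float64(-0.1141), np.float64(-0.1818), np.float64(0.0035)] rz 142.8 rows>= 4.29401301636049 16.62948804079461
23.3 [0.4633 0.3536 0.1357] [179.56   0.23 147.84] [  4.1  19.1 -52.8  96.5  16.1  71.9   5.7]
23.35 [0.4628 0.3529 0.1334] [179.64   0.2  147.82] [  4.1  19.3 -52.8  96.6  16.2  71.7   5.7]
```

View pics/w12.png

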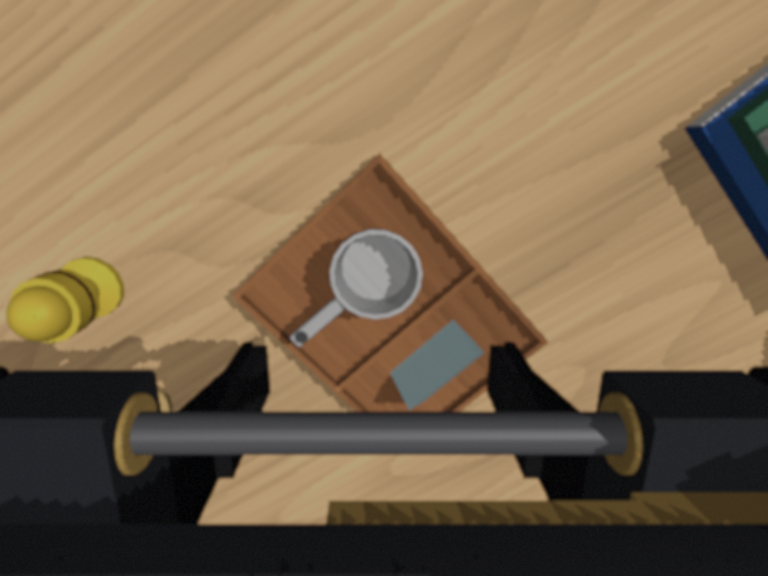

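View pics/s12c.png

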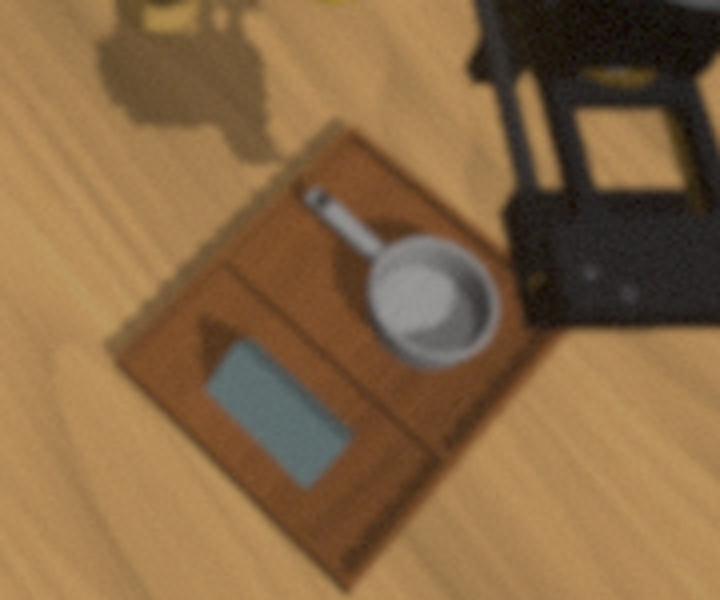

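```bash
python3 - <<'E'
from seg import *
f,K,R,t=load('w12.npz')
c=ray(K,R,t,376/1.5,273/1.5,.030); h=ray(K,R,t,294/1.5,340/1.5,.024)
d=(c-h)[:2]; d/=np.linalg.norm(d); o=c[:2]-.0225*d
C=np.array([.5005,.341]); a=np.radians(10.8); M=np.array([[np.cos(a),np.sin(a)],[-np.sin(a),np.cos(a)]])
print(c,h,M@(o-C),np.degrees(np.arctan2(d[1],d[0]))-10.8)
# local divider check
for u,v in [(477,275),(336,386),(545,340),(378,157),(230,296)]: print(M@(ray(K,R,t,u/1.5,v/1.5,.012)[:2]-C))
E
```

```text
[0.46131818 0.35156136 0.03      ] [0.47306174 0.27773843 0.024     ] [-0.03720034 -0.00477314] 88.23873344437172
[0.0152995  0.06370916]
[ 0.01016378 -0.06617257]
[0.08581579 0.06854138]
[-0.08767259  0.06725018]
[-0.08963432 -0.0707331 ]
```

The pan sits at tray-frame (-37, -5) mm, 1.8° off the tray's y axis. Cup next.

```bash
python3 go.py 0.462 0.138 0.13 60
```

```text
t 23.35 p [0.4628 0.3529 0.1334] rot [179.64   0.2  147.82] w 0.0852
inc [np.float64(-0.1137), np.float64(-0.1824), np.float64(0.0034)] rz 87.8 rows>= 4.299355147528355 10.2239747263354
```

>>> servo_tool(increments=[[[-0.008,-0.012,0,0,0,5,1],[-0.018,-0.028,0,0,0,13,1],[-0.029,-0.046,0,0,0,21,1],[-0.04,-0.065,0,0,0,29,1],[-0.052,-0.083,0,0,0,37,1],[-0.064,-0.102,0,0,0,45,1],[-0.076,-0.121,0,0,0,53,1],[-0.088,-0.141,0,0,0,61,1],[-0.098,-0.158,0,0,0,69,1],[-0.106,-0.17,0,0,0,77,1],[-0.112,-0.18,0.003,0,0,84,1],[-0.114,-0.182,0.003,0,0,87.8,1],[-0.114,-0.182,0.003,0,0,87.8,1],[-0.114,-0.182,0.003,0,0,87.8,1]]])

```text
time_s: 24.75
tool_pos: [0.4601, 0.1364, 0.1255]
tool_rot: [-180.0, 0.0, 60.1]
force: [0.2, 0.3, 0.2]
grip_width: 0.0869
```

```bash
python3 go.py 0.462 0.138 0.005 60; python3 snap.py w13
```

```text
t 24.75 p [0.4601 0.1364 0.1255] rot [-1.7996e+02  3.0000e-02  6.0130e+01] w 0.0869
inc [np.float64(0.0023), np.float64(0.0008), np.float64(0.1205)] rz 0.1 rows>= 2.4108531455577324 0.014706296575169408
24.8 [0.4603 0.1366 0.1257] [-1.7997e+02  1.0000e-02  6.0140e+01] [ 18.5   2.2 -38.6 110.5   1.5  67.8 -50.5]
```

View pics/w13.png

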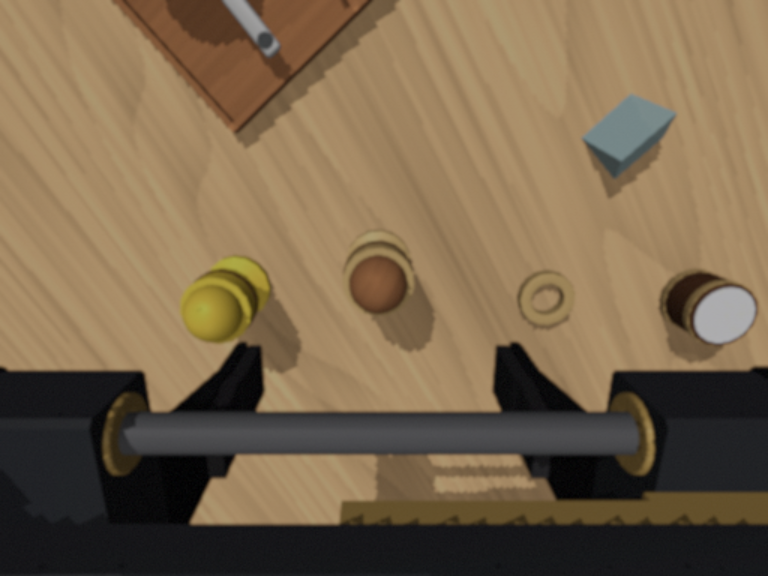

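>>> servo_tool(increments=[[[0.002,0.001,0.02,0,0,0,1],[0.002,0.001,0.05,0,0,0,1],[0.002,0.001,0.08,0,0,0,1],[0.002,0.001,0.1,0,0,0,1],[0.002,0.001,0.11,0,0,0,1],[0.002,0.001,0.114,0,0,0,1],[0.002,0.001,0.114,0,0,0,0.4],[0.002,0.001,0.114,0,0,0,-1],[0.002,0.001,0.114,0,0,0,-1],[0.002,0.001,0.114,0,0,0,-1],[0.002,0.001,0.114,0,0,0,-1],[0.002,0.001,0.114,0,0,0,-1],[0.002,0.001,0.114,0,0,0,-1],[0.002,0.001,0.114,0,0,0,-1],[0.002,0.001,0.114,0,0,0,-1],[0.002,0.001,0.114,0,0,0,-1]]], squeeze=25)

```text
time_s: 26.4
tool_pos: [0.4625, 0.1374, 0.012]
tool_rot: [180.0, 0.0, 60.0]
force: [-0.6, -0.7, 2.3]
grip_width: 0.0412
```

```bash
python3 snap.py d14 side; python3 go.py 0.536 -0.3185 0.13 60; python3 -c "
import cv2,numpy as np
a=cv2.resize(np.load('d14.npz')['f'][150:290,210:330],None,fx=4,fy=4,interpolation=cv2.INTER_CUBIC)
cv2.imwrite('pics/d14.png',a)"
```

```text
26.45 [0.4625 0.1374 0.012 ] [1.800e+02 1.000e-02 6.002e+01] [ 16.1  11.5 -38.3 116.7   8.7  54.6 -56.8]
t 26.45 p [0.4625 0.1374 0.012 ] rot [1.800e+02 1.000e-02 6.002e+01] w 0.041
inc [np.float64(-0.3582), np.float64(0.2915), np.float64(-0.118)] rz 0.0 rows>= 9.532682983077972 0.0018651328616934768
```

View pics/d14.png

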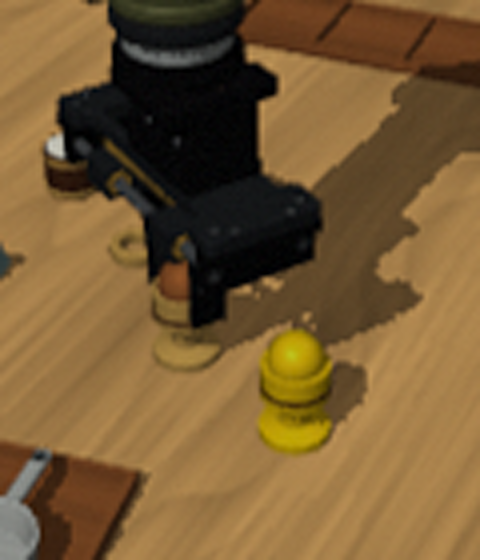

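>>> servo_tool(increments=[[[0,0,-0.01,0,0,0,-1],[0,0,-0.03,0,0,0,-1],[0,0,-0.06,0,0,0,-1],[-0.005,0.004,-0.09,0,0,0,-1],[-0.02,0.016,-0.11,0,0,0,-1],[-0.04,0.033,-0.118,0,0,0,-1],[-0.065,0.053,-0.118,0,0,0,-1],[-0.092,0.075,-0.118,0,0,0,-1],[-0.12,0.098,-0.118,0,0,0,-1],[-0.148,0.12,-0.118,0,0,0,-1],[-0.176,0.143,-0.118,0,0,0,-1],[-0.204,0.166,-0.118,0,0,0,-1],[-0.232,0.189,-0.118,0,0,0,-1],[-0.26,0.212,-0.118,0,0,0,-1],[-0.287,0.234,-0.118,0,0,0,-1],[-0.31,0.252,-0.118,0,0,0,-1],[-0.33,0.269,-0.118,0,0,0,-1],[-0.346,0.282,-0.118,0,0,0,-1],[-0.355,0.289,-0.118,0,0,0,-1],[-0.358,0.2915,-0.118,0,0,0,-1]]])

```text
time_s: 28.45
tool_pos: [0.5357, -0.3195, 0.1299]
tool_rot: [-180.0, 0.0, 59.9]
force: [-0.1, 0.7, -0.6]
grip_width: 0.0408
```

```bash
python3 go.py 0.536 -0.3185 0.0165 60; python3 snap.py w15;python3 go.py 0.536 -0.3185 0.0165 60
```

```text
t 28.45 p [ 0.5357 -0.3195  0.1299] rot [-179.99    0.     59.92] w 0.0408
inc [np.float64(0.001), np.float64(-0.0002), np.float64(0.1134)] rz -0.1 rows>= 2.26876133002889 0.008872967602679945
28.5 [ 0.5359 -0.319   0.1299] [-1.7999e+02 -1.0000e-02  5.9960e+01] [ 42.9  18.3 -17.8  91.4   5.8  71.2  -6. ]
t 28.5 p [ 0.5359 -0.319   0.1299] rot [-1.7999e+02 -1.0000e-02  5.9960e+01] w 0.0411
inc [np.float64(0.0005), np.float64(-0.0002), np.float64(0.1134)] rz -0.0 rows>= 2.2687076802303285 0.004877520767943063
```

View pics/w15.png

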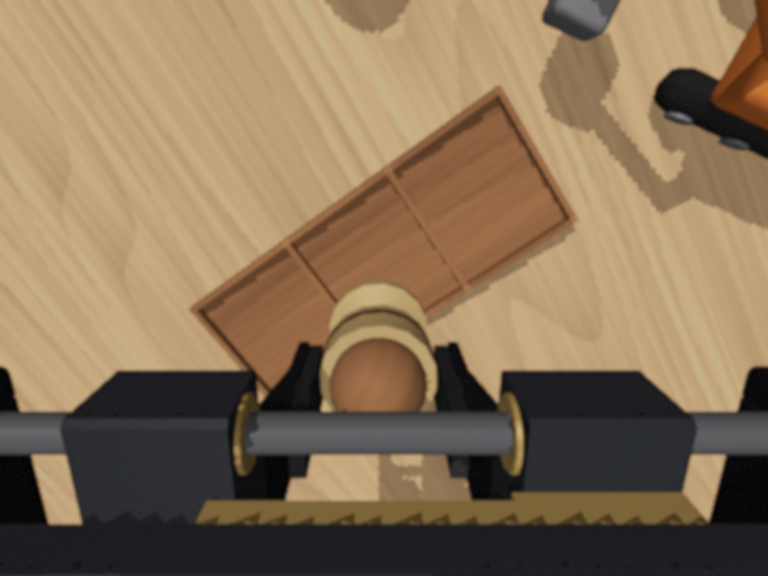

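>>> servo_tool(increments=[[[0,0,0.02,0,0,0,-1],[0,0,0.05,0,0,0,-1],[0,0,0.08,0,0,0,-1],[0,0,0.1,0,0,0,-1],[0,0,0.11,0,0,0,-1],[0,0,0.1137,0,0,0,-1],[0,0,0.1137,0,0,0,-1],[0,0,0.1137,0,0,0,0.2],[0,0,0.1137,0,0,0,0.5],[0,0,0.1137,0,0,0,0.5],[0,0,0.1137,0,0,0,0.5],[0,0,0.1137,0,0,0,0.5],[0,0,0.1137,0,0,0,0.5],[0,0,0.1,0,0,0,0.5],[0,0,0.07,0,0,0,0.5],[0,0,0.03,0,0,0,0.8],[0,0,-0.005,0,0,0,1],[0,0,-0.01,0,0,0,1]]])

```text
time_s: 30.3
tool_pos: [0.5393, -0.3199, 0.1468]
tool_rot: [179.4, 0.0, 60.0]
force: [-0.0, -0.9, 1.5]
grip_width: 0.0814
```

```bash
python3 snap.py w16;python3 go.py 0.6367 0.0078 0.14 90
```

```text
30.35 [ 0.5384 -0.3195  0.1451] [1.7955e+02 2.0000e-02 6.0010e+01] [ 42.9  17.6 -17.9  90.5   5.7  72.3  -5.9]
t 30.35 p [ 0.5384 -0.3195  0.1451] rot [1.7955e+02 2.0000e-02 6.0010e+01] w 0.0835
inc [np.float64(0.3326), np.float64(-0.0785), np.float64(0.0051)] rz -30.0 rows>= 6.835687454521036 3.4909036455242575
```

View pics/w16.png

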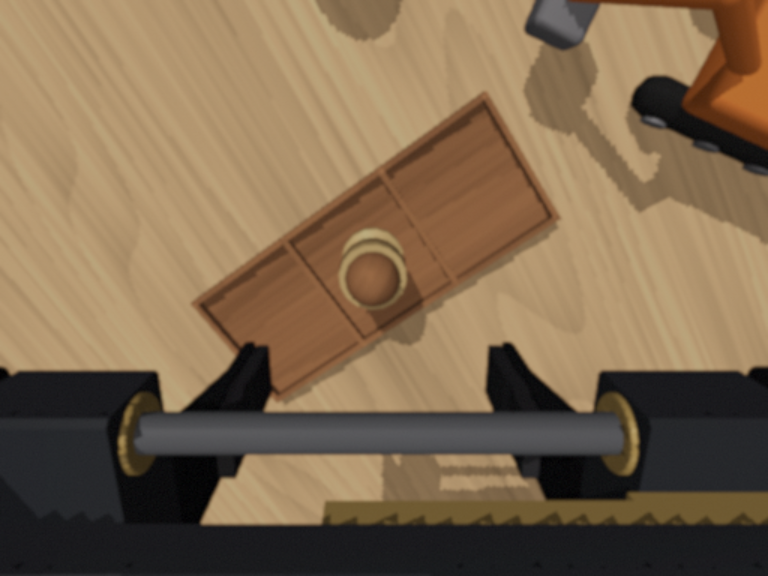

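The cup toy stands in the middle bay. Drum next.

>>> servo_tool(increments=[[[0.01,-0.002,0,0,0,-1,1],[0.03,-0.007,0,0,0,-3,1],[0.06,-0.014,0,0,0,-6,1],[0.1,-0.024,0,0,0,-10,1],[0.14,-0.033,0,0,0,-14,1],[0.18,-0.042,0,0,0,-18,1],[0.22,-0.052,0,0,0,-22,1],[0.26,-0.061,0,0,0,-25,1],[0.295,-0.07,0,0,0,-28,1],[0.32,-0.0755,0,0,0,-30,1],[0.3326,-0.0785,0,0,0,-30,1],[0.3326,-0.0785,0,0,0,-30,1],[0.3326,-0.0785,0,0,0,-30,1]]])

```text
time_s: 31.65
tool_pos: [0.6336, 0.0085, 0.1394]
tool_rot: [-179.9, 0.1, 90.0]
force: [-0.4, -1.2, -0.1]
grip_width: 0.0868
```

```bash
python3 - <<'E'
from seg import *
f,K,R,t=load('w16.npz')
P=np.array([ray(K,R,t,u/1.5,v/1.5,.012) for u,v in [(192,304),(486,93),(558,216),(278,402)]])
print(P.round(4).tolist(),P.mean(0)); v=P[1]-P[0]+P[2]-P[3]; print(np.degrees(np.arctan2(v[1],v[0])))
print(ray(K,R,t,372/1.5,277/1.5,.059))
E
python3 snap.py w17;python3 go.py 0.6367 0.0078 -0.011 90
```

```text
[[0.4084, -0.2809, 0.012], [0.6553, -0.2598, 0.012], [0.6637, -0.3553, 0.012], [0.4174, -0.3792, 0.012]] [ 0.53620157 -0.31881367  0.012     ]
5.208821288511206
[ 0.53802831 -0.31704828  0.059     ]
31.7 [0.6338 0.0073 0.1395] [-1.7994e+02  8.0000e-02  8.9920e+01] [ 21.5  21.  -31.1  88.8  11.2  73.4 -11.2]
t 31.7 p [0.6338 0.0073 0.1395] rot [-1.7994e+02  8.0000e-02  8.9920e+01] w 0.0871
inc [np.float64(0.0005), np.float64(0.0029), np.float64(0.1505)] rz -0.1 rows>= 3.0101425161337323 0.009583337771776255
```

View pics/w17.png

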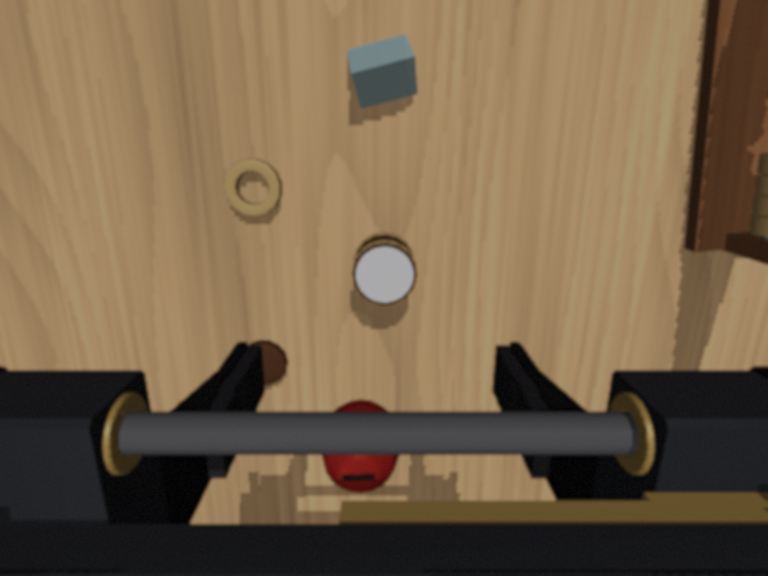

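>>> servo_tool(increments=[[[0.001,0.003,0.02,0,0,0,1],[0.001,0.003,0.05,0,0,0,1],[0.001,0.003,0.085,0,0,0,1],[0.001,0.003,0.12,0,0,0,1],[0.001,0.003,0.14,0,0,0,1],[0.001,0.003,0.148,0,0,0,1],[0.001,0.003,0.15,0,0,0,1],[0.001,0.003,0.15,0,0,0,0.3],[0.001,0.003,0.15,0,0,0,-1],[0.001,0.003,0.15,0,0,0,-1],[0.001,0.003,0.15,0,0,0,-1],[0.001,0.003,0.15,0,0,0,-1],[0.001,0.003,0.15,0,0,0,-1],[0.001,0.003,0.15,0,0,0,-1],[0.001,0.003,0.15,0,0,0,-1],[0.001,0.003,0.15,0,0,0,-1],[0.001,0.003,0.15,0,0,0,-1]]])

```text
time_s: 33.4
tool_pos: [0.6373, 0.01, -0.01]
tool_rot: [180.0, 0.0, 90.0]
force: [-0.1, -0.0, 1.4]
grip_width: 0.0414
```

```bash
python3 go.py 0.4545 -0.3262 0.13 5.2
```

```text
t 33.4 p [ 0.6373  0.01   -0.01  ] rot [1.7999e+02 1.0000e-02 9.0020e+01] w 0.0414
inc [np.float64(-0.3361), np.float64(-0.1829), np.float64(-0.14)] rz 84.8 rows>= 8.149263480623429 9.873908775084002
```

>>> servo_tool(increments=[[[0,0,-0.01,0,0,0,-1],[0,0,-0.03,0,0,0,-1],[0,0,-0.06,0,0,0,-1],[0,0,-0.095,0,0,0,-1],[-0.01,-0.005,-0.125,0,0,3,-1],[-0.03,-0.016,-0.14,0,0,8,-1],[-0.055,-0.03,-0.14,0,0,14,-1],[-0.08,-0.044,-0.14,0,0,20,-1],[-0.108,-0.059,-0.14,0,0,27,-1],[-0.136,-0.074,-0.14,0,0,34,-1],[-0.164,-0.089,-0.14,0,0,41,-1],[-0.192,-0.104,-0.14,0,0,48,-1],[-0.22,-0.12,-0.14,0,0,55,-1],[-0.248,-0.135,-0.14,0,0,62,-1],[-0.274,-0.149,-0.14,0,0,69,-1],[-0.298,-0.162,-0.14,0,0,75,-1],[-0.318,-0.173,-0.14,0,0,80,-1],[-0.33,-0.18,-0.14,0,0,83,-1],[-0.336,-0.183,-0.14,0,0,84.8,-1],[-0.336,-0.183,-0.14,0,0,84.8,-1]]])

```text
time_s: 35.4
tool_pos: [0.4543, -0.3263, 0.1302]
tool_rot: [180.0, -0.0, 5.2]
force: [-0.0, 0.4, 0.2]
grip_width: 0.0415
```

```bash
python3 snap.py w18;python3 go.py 0.4545 -0.3262 -0.0055 5.2
```

```text
35.45 [ 0.4549 -0.3252  0.13  ] [-1.7997e+02 -3.0000e-02  5.3100e+00] [ 42.   10.2 -10.1 100.8   1.9  69.2 -53.3]
t 35.45 p [ 0.4549 -0.3252  0.13  ] rot [-1.7997e+02 -3.0000e-02  5.3100e+00] w 0.0413
inc [np.float64(-0.0005), np.float64(0.0009), np.float64(0.1355)] rz 0.1 rows>= 2.7109351598044995 0.012537099962522539
```

View pics/w18.png

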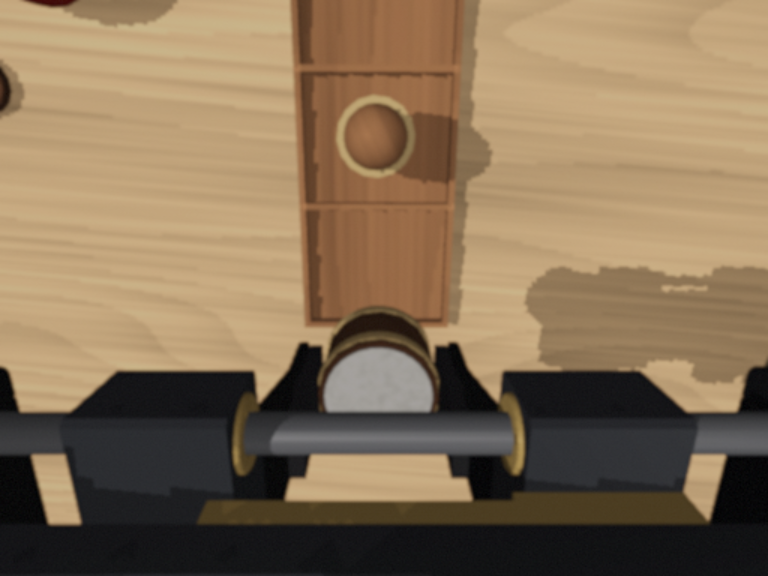

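>>> servo_tool(increments=[[[0,0,0.02,0,0,0,-1],[0,0,0.05,0,0,0,-1],[0,0,0.08,0,0,0,-1],[0,0,0.105,0,0,0,-1],[0,0,0.122,0,0,0,-1],[0,0,0.132,0,0,0,-1],[0,0,0.1358,0,0,0,-1],[0,0,0.1358,0,0,0,-1],[0,0,0.1358,0,0,0,0.2],[0,0,0.1358,0,0,0,0.35],[0,0,0.1358,0,0,0,0.35],[0,0,0.1358,0,0,0,0.35],[0,0,0.1358,0,0,0,0.35],[0,0,0.125,0,0,0,0.35],[0,0,0.1,0,0,0,0.35],[0,0,0.06,0,0,0,0.6],[0,0,0.02,0,0,0,1],[0,0,0,0,0,0,1]]])

```text
time_s: 37.25
tool_pos: [0.4562, -0.3272, 0.1349]
tool_rot: [179.8, -0.3, 5.2]
force: [0.3, -0.5, -0.3]
grip_width: 0.0751
```

```bash
python3 snap.py w19;python3 go.py 0.6355 0.1315 0.13 104.4
```

```text
37.3 [ 0.4574 -0.3281  0.1373] [179.62  -0.44   5.21] [ 42.    9.8 -10.1 100.4   1.9  69.4 -53.4]
t 37.3 p [ 0.4574 -0.3281  0.1373] rot [179.62  -0.44   5.21] w 0.0787
inc [np.float64(0.2191), np.float64(-0.4415), np.float64(0.0073)] rz -99.2 rows>= 9.858302875796875 11.54666360166897
```

View pics/w19.png

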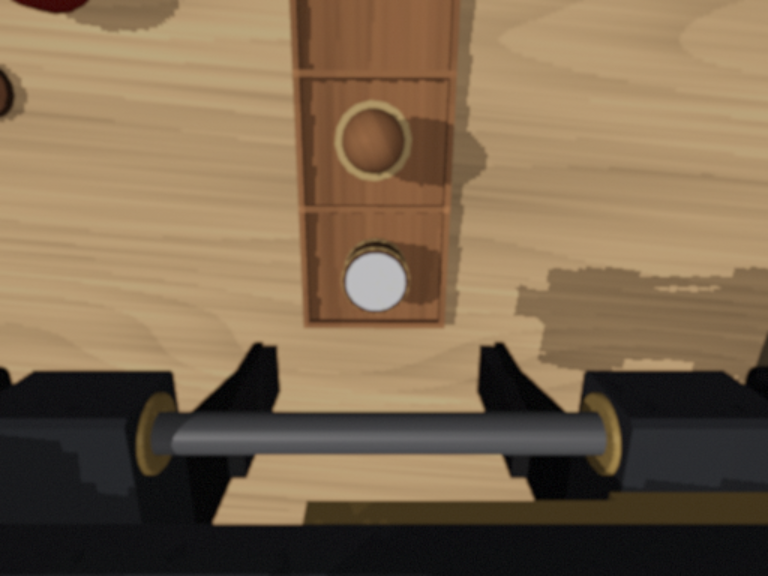

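The drum is in the near end bay at (376,281). Short prism next.

>>> servo_tool(increments=[[[0.005,-0.01,0,0,0,-4,1],[0.015,-0.03,0,0,0,-10,1],[0.03,-0.06,0,0,0,-17,1],[0.046,-0.093,0,0,0,-24,1],[0.062,-0.125,0,0,0,-31,1],[0.078,-0.157,0,0,0,-38,1],[0.094,-0.19,0,0,0,-45,1],[0.11,-0.222,0,0,0,-52,1],[0.126,-0.254,0,0,0,-59,1],[0.142,-0.286,0,0,0,-66,1],[0.158,-0.318,0,0,0,-73,1],[0.174,-0.35,0,0,0,-80,1],[0.19,-0.382,0,0,0,-87,1],[0.204,-0.411,0,0,0,-93,1],[0.214,-0.431,0,0,0,-97,1],[0.219,-0.4415,0.003,0,0,-99.2,1],[0.219,-0.4415,0.006,0,0,-99.2,1],[0.219,-0.4415,0.006,0,0,-99.2,1]]])

```text
time_s: 39.1
tool_pos: [0.6317, 0.1318, 0.1231]
tool_rot: [-179.9, 0.1, 104.3]
force: [-0.8, 0.0, -0.1]
grip_width: 0.0869
```

```bash
python3 snap.py w20;python3 go.py 0.6355 0.1315 -0.019 104.4
```

```text
39.15 [0.632  0.1312 0.1234] [-1.7991e+02  8.0000e-02  1.0424e+02] [ 13.5  24.2 -35.9  87.9  14.6  72.7 -10.1]
t 39.15 p [0.632  0.1312 0.1234] rot [-1.7991e+02  8.0000e-02  1.0424e+02] w 0.087
inc [np.float64(-0.0006), np.float64(0.0035), np.float64(0.1424)] rz -0.2 rows>= 2.8481709033440517 0.018714084998408403
```

View pics/w20.png

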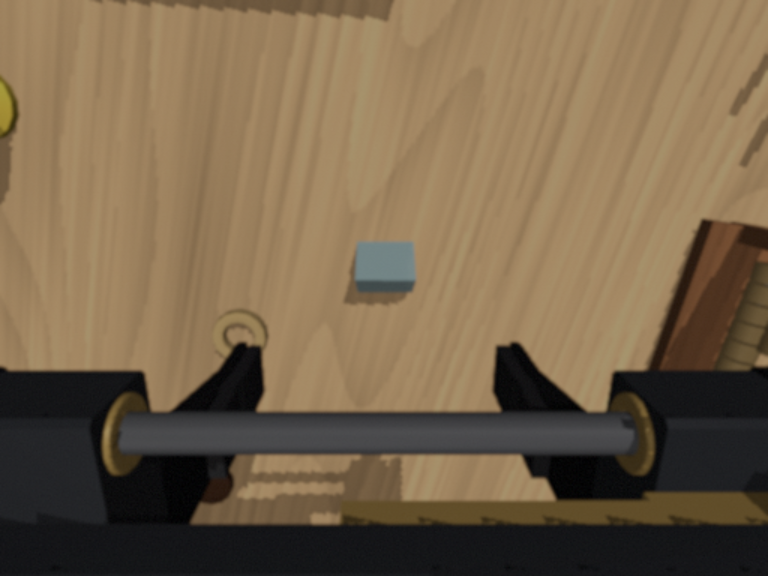

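>>> servo_tool(increments=[[[0,0.0035,0.02,0,0,0,1],[-0.001,0.0035,0.05,0,0,0,1],[-0.001,0.0035,0.08,0,0,0,1],[-0.001,0.0035,0.11,0,0,0,1],[-0.001,0.0035,0.13,0,0,0,1],[-0.001,0.0035,0.139,0,0,0,1],[-0.001,0.0035,0.1424,0,0,0,1],[-0.001,0.0035,0.1424,0,0,0,0.3],[-0.001,0.0035,0.1424,0,0,0,-1],[-0.001,0.0035,0.1424,0,0,0,-1],[-0.001,0.0035,0.1424,0,0,0,-1],[-0.001,0.0035,0.1424,0,0,0,-1],[-0.001,0.0035,0.1424,0,0,0,-1],[-0.001,0.0035,0.1424,0,0,0,-1],[-0.001,0.0035,0.1424,0,0,0,-1],[-0.001,0.0035,0.1424,0,0,0,-1],[-0.001,0.0035,0.1424,0,0,0,-1]]])

```text
time_s: 40.85
tool_pos: [0.6359, 0.1334, -0.0184]
tool_rot: [-180.0, 0.0, 104.4]
force: [-0.3, -0.4, 0.8]
grip_width: 0.0378
```

```bash
python3 go.py 0.6179 -0.3113 0.13 5.2
```

```text
t 40.85 p [ 0.6359  0.1334 -0.0184] rot [-180.      0.    104.42] w 0.0378
inc [np.float64(-0.4262), np.float64(-0.1282), np.float64(-0.1484)] rz 99.2 rows>= 9.383462409337413 11.550168330261414
```

>>> servo_tool(increments=[[[0,0,-0.01,0,0,0,-1],[0,0,-0.035,0,0,0,-1],[0,0,-0.07,0,0,0,-1],[-0.005,-0.002,-0.105,0,0,3,-1],[-0.02,-0.006,-0.13,0,0,9,-1],[-0.042,-0.013,-0.148,0,0,15,-1],[-0.072,-0.022,-0.148,0,0,22,-1],[-0.105,-0.032,-0.148,0,0,29,-1],[-0.14,-0.042,-0.148,0,0,37,-1],[-0.175,-0.053,-0.148,0,0,45,-1],[-0.21,-0.063,-0.148,0,0,53,-1],[-0.245,-0.074,-0.148,0,0,61,-1],[-0.28,-0.084,-0.148,0,0,69,-1],[-0.315,-0.095,-0.148,0,0,77,-1],[-0.35,-0.105,-0.148,0,0,84,-1],[-0.38,-0.114,-0.148,0,0,90,-1],[-0.403,-0.121,-0.148,0,0,95,-1],[-0.419,-0.126,-0.148,0,0,98,-1],[-0.426,-0.128,-0.148,0,0,99.2,-1],[-0.426,-0.128,-0.148,0,0,99.2,-1]]])

```text
time_s: 42.85
tool_pos: [0.6179, -0.3114, 0.1296]
tool_rot: [-180.0, 0.0, 5.2]
force: [0.4, 1.1, -0.8]
grip_width: 0.0379
```

```bash
python3 snap.py w21;python3 go.py 0.6179 -0.3113 -0.014 5.2
```

```text
42.9 [ 0.6183 -0.3098  0.1296] [-1.7994e+02 -1.0000e-02  5.3200e+00] [ 32.1  25.7 -10.5  80.9   4.7  73.8 -63.4]
t 42.9 p [ 0.6183 -0.3098  0.1296] rot [-1.7994e+02 -1.0000e-02  5.3200e+00] w 0.038
inc [np.float64(-0.0006), np.float64(0.0014), np.float64(0.1436)] rz 0.1 rows>= 2.8714971027869773 0.0135558979340316
```

View pics/w21.png

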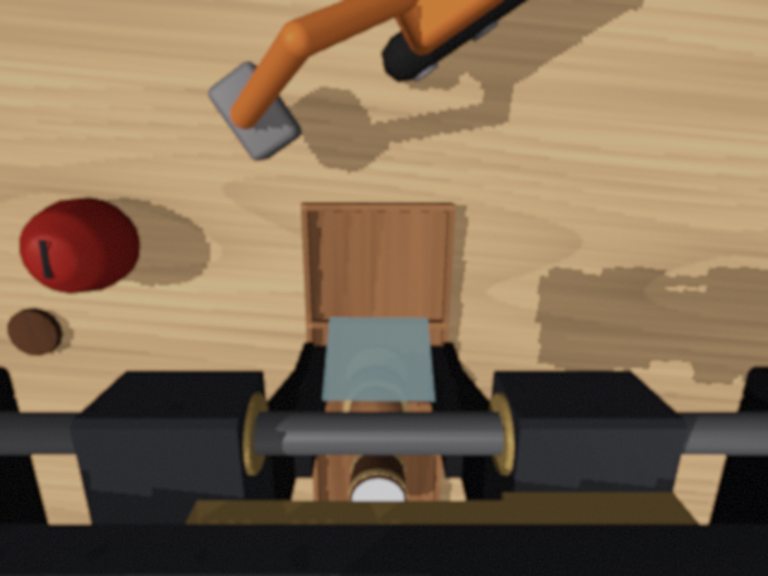

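>>> servo_tool(increments=[[[0,0.0005,0.02,0,0,0,-1],[0,0.001,0.05,0,0,0,-1],[0,0.001,0.08,0,0,0,-1],[0,0.001,0.105,0,0,0,-1],[0,0.001,0.125,0,0,0,-1],[0,0.001,0.137,0,0,0,-1],[0,0.001,0.142,0,0,0,-1],[0,0.001,0.1438,0,0,0,-1],[0,0.001,0.1438,0,0,0,-1],[0,0.001,0.1438,0,0,0,0.1],[0,0.001,0.1438,0,0,0,0.15],[0,0.001,0.1438,0,0,0,0.15],[0,0.001,0.1438,0,0,0,0.15],[0,0.001,0.1438,0,0,0,0.15],[0,0.001,0.13,0,0,0,0.15],[0,0.001,0.1,0,0,0,0.15],[0,0.001,0.06,0,0,0,0.15],[0,0.001,0.02,0,0,0,0.5],[0,0.001,-0.02,0,0,0,0.5],[0,0.001,-0.04,0,0,0,0.5]]])

```text
time_s: 44.9
tool_pos: [0.6201, -0.3128, 0.1758]
tool_rot: [179.8, -0.4, 5.2]
force: [0.1, 0.7, 0.6]
grip_width: 0.0628
```

```bash
python3 snap.py w22; python3 go.py 0.46 -0.05 0.35 90
```

```text
44.95 [ 0.6212 -0.3133  0.1784] [179.67  -0.55   5.22] [ 32.2  24.2 -10.5  77.5   4.4  78.1 -63.1]
t 44.95 p [ 0.6212 -0.3133  0.1784] rot [179.67  -0.55   5.22] w 0.0638
inc [np.float64(-0.1366), np.float64(-0.2769), np.float64(-0.1716)] rz -84.8 rows>= 7.06404805971101 9.87000724282974
```

View pics/w22.png

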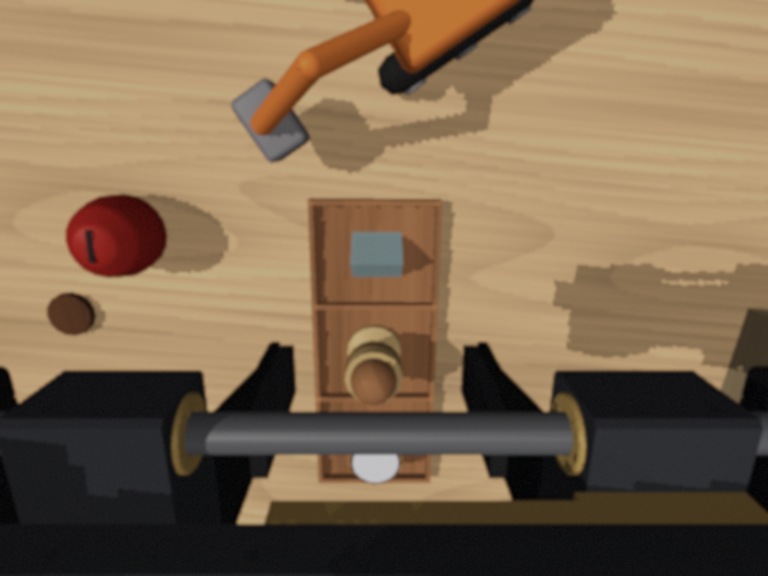

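>>> servo_tool(increments=[[[0,0,-0.03,0,0,0,0.5],[0,0,-0.07,0,0,0,0.5],[0,0,-0.11,0,0,0,0.5],[0,0,-0.14,0,0,0,0.5],[0,0,-0.15,0,0,0,0.5],[0,0,-0.15,0,0,0,0.5],[0,0,-0.15,0,0,0,0.5]]])

```text
time_s: 45.65
tool_pos: [0.6176, -0.3118, 0.3178]
tool_rot: [-179.9, 0.1, 5.2]
force: [-0.0, 0.3, -1.4]
grip_width: 0.0652
```

```bash
python3 snap.py s23 scene; python3 snap.py d23 side; python3 - <<'E'
from seg import *
a=load('s23.npz')[0][60:384,130:430]; b=load('d23.npz')[0][130:330,130:360]
cv2.imwrite('pics/s23c.png',cv2.resize(a,None,fx=1.85,fy=1.85)); cv2.imwrite('pics/d23c.png',cv2.resize(b,None,fx=3,fy=3,interpolation=cv2.INTER_CUBIC))
def blobs(f):
    h=cv2.cvtColor(f,cv2.COLOR_BGR2HSV); out={}
    m={'bank':((h[...,0]<6)|(h[...,0]>174))&(h[...,1]>180)&(h[...,2]>60)}
    for k,v in m.items():
        v=v.astype(np.uint8); v[:140]=0; out[k]=cv2.moments(v,True)
    return {k:(round(q['m10']/q['m00'],1),round(q['m01']/q['m00'],1)) for k,q in out.items()}
print(blobs(load('scene0.npz')[0]),blobs(load('s23.npz')[0]))
d=cv2.absdiff(load('scene0.npz')[0],load('s23.npz')[0]).max(2)
for n,(u,v) in dict(disc=(230,184),ring=(257,222),bank=(191,176)).items(): print(n,d[v-8:v+9,u-8:u+9].max(),d[v-8:v+9,u-8:u+9].mean())
E
```

```text
45.7 [ 0.6174 -0.3117  0.3171] [-179.9     0.18    5.22] [ 31.4  23.1 -10.4  63.2   4.1  94.2 -62.6]
45.75 [ 0.6173 -0.3117  0.317 ] [-179.89    0.2     5.22] [ 31.4  23.1 -10.4  63.2   4.1  94.2 -62.6]
{'bank': (190.7, 174.9)} {'bank': (191.4, 174.2)}
disc 18 3.7404844290657437
ring 9 3.152249134948097
bank 23 6.069204152249135
```

View pics/s23c.png

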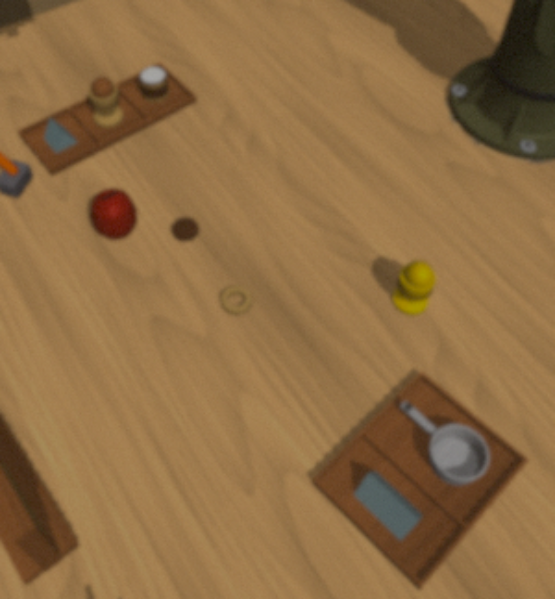

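View pics/d23c.png

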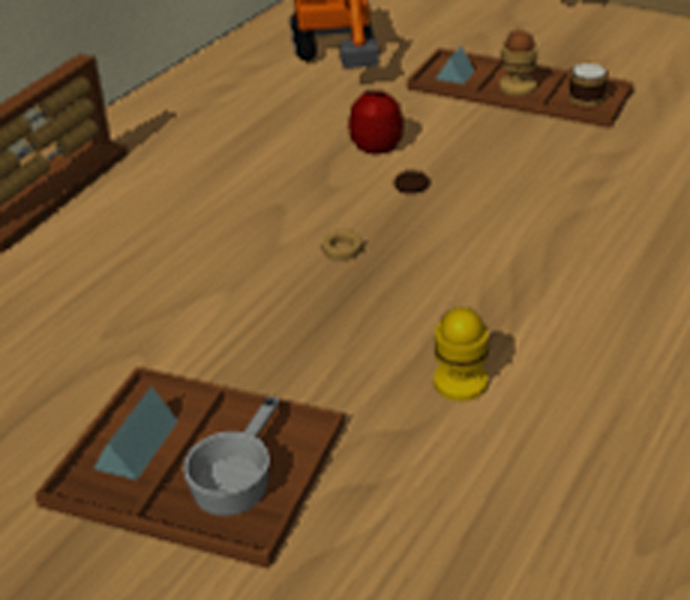

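All five toys are upright in their bays. The bank, ring and disc are unmoved, and the arm is clear.

```bash
python3 -c "
from cell import env; print(env.sign_off())"
```

```text
the job is handed in; nothing more can be done
None
```

I placed all five toys and handed the job in at about 46 s; the sign-off reports no verdict.

**Two-bay tray:** the pan lies along the wider bay and the long prism is in the narrower bay. I measured the pan at (-37, -5) mm in the tray frame, about 2° off the tray's y axis, with its handle inside.

**Three-bay tray:** the cup toy stands in the middle bay, the drum in the bay nearer the robot, and the short prism in the far bay.

**Last checks:** the scene and side views show every toy upright and on the tray floor. I only eyeballed the positions of the prisms and the drum; they look well inside their bays. The bank, ring, disc and yellow look-alike show no visible shift from the start, and the arm ended high above the trays, touching nothing.

**One disagreement:** the visible fingertips sit about 23 mm above the reported TCP. Because of that, my first grasp of the long prism closed over its ridge without moving it. I triangulated the tips, went lower, and used that offset for every later grasp.

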